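# Hang up the staining rack and hold the slide dryer's lid at its vent mark

### The arm

A 6-joint arm with a two-finger parallel gripper is mounted at the origin on the work surface. World frame = base frame: x ahead of the robot, y to its left, z up, the work surface at z = 0. Lengths are in m, angles in rad, forces in N, time in s.
With the tool pointing down it reaches from about 0.325 to 1 m from the base axis. Payload 5.1 kg.
Tool frame: the origin (TCP) lies between the finger pads; the fingertips stand 8 mm ahead of it and the grasp point (between the pads) lies 11 mm behind it (robot.tip_extent is the distance from the TCP to the fingertips, in m); z points along the fingers, x is the direction in which the jaws open and shut, and the axes are right-handed (so a half turn about z gives the same grasp; the last joint's range is limited). The gripper opens to 85 mm and grips with 20 to 120 N. Pads are 22 mm wide; open, the fingers measure 114 mm over their backs; the gripper's body (76 mm by 85 mm) begins 54 mm behind the grasp point. The pads swing forward as they close: fully open they stand 13 mm farther back than shut.
Start: joints at [1.155, 0.124, 1.65, -0, 1.367, -0.083], TCP at [0.212, 0.614, 0.2] pointing down, gripper open.
Joint ranges: [-2.61, 2.61], [-1.02, 2.33], [0.03, 2.71], [-1.35, 4.49], [0.32, 2.68], [-2.91, 2.91]. Speed limits (rad/s): [2.57, 2.57, 3.14, 3.14, 3.14, 3.14].

### API

Orientations are given as a unit quaternion [w, x, y, z].
In Python, from cell import robot, read_camera, camera_info, hand_in, spotter gives the robot as it stands.
- The arm moves only by the shell command python3 -m jog 'ROWS' [FORCE]. ROWS is JSON, a list of rows, each an object with "gripper": the closure, from 0 (fully open) to 1 (shut); "delta_pos": the shift along the world's x, y, z in mm, a list of three; "delta_rot": the turn, a rotation vector about the world's x, y, z in rad, a list of three. A call has 1 to 10 rows; each row shifts and turns the commanded pose from where the row before left it; what a row does not reach is not made up. A row lasts 1/8 s, in which the tool goes at most 62.5 mm and 10.7 degrees, less where a joint would pass 70% of its speed; a pose out of reach is approached as far as the arm can. A call is refused whole if a number of a shift passes 62.5 or a number of a turn 0.188, either way. A call with a gripper value outside its range is refused whole. The fingers move at their own pace and stop on an object; FORCE is the grip in N (left out, the last holds). Time passes only in rows, so rows that do not move let the fingers close. It gives the time, the measured TCP pose, the force and the opening at its end, in the units of the state.
- robot.sense(): the state, without advancing time (a new reading comes with each control period).
- read_camera(name): name is "side" or "top"; returns the picture (420x560x3 uint8, blue, green, red); there is no depth.
- camera_info(name): a dict with "mtx" (3x3 intrinsics, pixels), "D" ([k1, k2, p1, p2, k3] as OpenCV has them; the pictures are not rectified), "T" (4x4, takes a point from camera to world coordinates). Camera axes: x right, y down, z forward; pixel columns grow to the right and rows downward; lengths in m; the calibration is good to about 2 mm. A picture is of the moment at which its call begins. camera_info takes no time and is no camera call.
- hand_in(): hands the job in, once; it reports no verdict.
Trained networks look in the newest picture that a camera, given by its name, has taken for a name from the list of things; names that differ only in an ending like _2 or _b are one class to them, and where a whole thing is asked for, a point or a joint stands for the part that bears it (a point fixed in the world has none). Each returns a list of dicts, best first, with "p" (0 to 1); they miss things now and then, are a little off and sometimes report something else, mostly with a low value. They report only what shows in the picture. A call takes as long as a camera call. They do not tell look-alikes from the thing itself.
- spotter.spot_in(query, camera): "location" ([row, column] in pixels, amid what is visible of it).
- spotter.regions_of(query, camera): "pixels" (420x560 bool, what is visible of it) and "location" ([row, column] in pixels, amid what is visible of it).
The state is a dict: "clock": time; "q": joint angles; "joint_vel": joint speeds; "joint_torque": joint torques, N m; "eef_pos": TCP position; "eef_rot": TCP orientation; "ft_force": force on the tool from outside, world axes, zero at the start; "moment": the same for the moment, N m; "gripper_width": finger opening in m.
Only numpy, scipy, OpenCV 4.12 (cv2) and the standard library are available. Lean on these libraries where they do the work, as an engineer would, in place of code of your own. Each camera call takes 0.05 s, during which the arm holds its last target.

### The job

Take the staining rack off the slide dryer's lid and hang it by its eye on the peg of the peg stand, and let go of it there. Then lift the dryer's sprung lid by its handle until the pointer on its edge is beside the middle of the black clamp, and finish while still holding the lid still there with the gripper; do not let it go. Leave the clamp where it is set and everything else on the bench where it stands.

Things in the scene. Friction and masses are not known exactly. Their poses are not given: they have to be found in the camera images.
- rack_eye (a point): Steel staining rack, 0.13-0.2 kg, upright on the dryer's lid: basket 46 (own x) x 78 (y) x 32 mm with slides 46 mm high, flat stem, and on top an upright eye plate 36 wide (y), 40 high, 5 thick (x) with a round 25 mm hole along x. Point: hole's centre = plate's centre, 112 mm above the underside. Own z up. The plate's side edges, 36 mm apart in y, can be gripped without covering the hole.
- peg_stand: Fixed stand, origin under its foot plate (100 x 80 x 10 mm): a 14 mm post, 215 mm tall, 30 mm along own +x, with one level steel peg, 8 mm thick, that sticks out along own -x (roughly towards the robot), 185 mm above the table.
- peg_seat (a point): Point on the peg's axis half-way along it: 35 mm from the post's near face and 35 mm from the head, a 13 mm disc, 4 mm long, at the peg's free end. Own x runs along the peg from head to post, z is up. A rack hung here has its eye's centre about 8 mm below this point.
- dryer: Fixed beige box 240 (x) x 230 (y) x 96 mm with a lid 225 x 220 x 12 mm; top of the shut lid 108 mm above the table. Origin under its middle, own x away from its front. On its left (own +y) side a bent steel bar, 7 mm thick, rises to 200 mm above the table.
- lid_handle (a point): Centre of the round black bar handle above the lid's front: 14 mm thick, 130 mm long, along own y, on two pillars 110 mm apart; its axis is 42 mm above the lid's top and, lid shut, 150 mm above the table. Own axes turn with the lid: x along the lid from handle towards hinge, z the lid's upward normal.
- lid_hinge (a point): Middle of the lid's hinge line, which runs along own y at the dryer's far side, 96 mm above the table, 110 mm beyond the dryer's middle. The handle's centre lies 195 mm from it along own -x and 54 mm along own +z. Own axes turn with the lid.
- lid_pointer (a point): Tip of the small steel pointer (17 mm long, 12 mm wide, 6 mm thick) on the lid's left (own +y) edge, 125 mm from the hinge line; it moves with the lid, close beside the bent bar. Own axes turn with the lid.
- mark_tip (a point): The vent mark: middle of the inner face of the small black clamp, 24 x 16 x 18 mm, with a thumb screw, on the bent bar at the dryer's left. The lid is at the marked angle when its pointer is beside the clamp's middle (this point and the pointer's then coincide). Own axes are those the lid will have at that angle.
- dryer_lid (a joint): Opening angle of the lid in rad: 0 shut, grows as the handle is raised (1.1 at most). A spring and the lid's weight pull it shut: about 5 N of upward pull on the handle starts it, about 9 N holds it at 0.75 rad; let go, it falls shut.
- mark_clamp (a joint): The angle in rad, counted as the lid's, at which the vent mark is set: 0.35 to 0.75. Held by stiff friction; not to be moved.
- reagent: Bystander, to be left alone: amber bottle, 66 mm across, 160 mm tall; origin at the middle of its underside.
- slide_box: Bystander, to be left alone: closed flat grey slide box, 85 x 120 x 34 mm; origin at the middle of its underside.
- beaker: Bystander, to be left alone: open glass beaker, 70 mm across, 85 mm tall; origin at the middle of its underside.
- jar: Bystander, to be left alone: squat closed glass jar, 60 mm across, 70 mm tall; origin at the middle of its underside.
- forceps: Bystander, to be left alone: steel forceps lying flat, 120 mm long; origin at the middle of its underside.
Not all that is in view belongs to the job. Leave any red or yellow look-alike of the peg_stand alone.

How it is judged:
On the way, in this order (a step that is already met when the one before it is completed fails the run):
1. the rack hangs by its eye on the peg and has been let go, the lid still down (x of rack_eye in the frame of peg_seat between -0.036 and 0.036 m and y of rack_eye in the frame of peg_seat between -0.012 and 0.012 m and z of rack_eye in the frame of peg_seat between -0.014 and 0 m and contact force between rack and peg_stand above 0.5 N and contact force between the fingers and rack below 0.1 N and angle between rack_eye's own z axis and vertical below 0.25 rad and value of joint dryer_lid below 0.15 rad), for 0.3 s.
2. the lid is held by the gripper at the marked angle (angle between the x axis of lid_pointer and the x axis of mark_tip, either way round below 0.07 rad and velocity of joint dryer_lid between -0.1 and 0.1 rad/s and contact force between the fingers and dryer_lid above 2 N), for 0.3 s.
At the end, for the whole second after the job is handed in: The rack hangs by its eye on the peg, released, upright within 0.25 rad and at rest; the lid is held by the gripper's fingers (contact over 2 N) within 0.07 rad of the vent mark's angle (pointer within about 8 mm of the clamp's middle), not moving, through the last second (all of step 2 and x of rack_eye in the frame of peg_seat between -0.036 and 0.036 m and y of rack_eye in the frame of peg_seat between -0.012 and 0.012 m and z of rack_eye in the frame of peg_seat between -0.014 and 0 m and contact force between rack and peg_stand above 0.5 N and contact force between the fingers and rack below 0.1 N and angle between rack_eye's own z axis and vertical below 0.25 rad and linear speed of rack below 0.08 m/s); the arm keeps its last pose, push and grip.
It fails at once if the clamp was pushed along its bar (more than 8 mm) (distance of mark_tip from where it was at the start of the episode above 0.008 m).
It fails at once if a bystander was moved more than 40 mm (distance of any of reagent, slide_box, beaker, jar, forceps from where it was at the start of the episode above 0.04 m).
It also fails if it takes over 58 s, if anything falls off the work surface, if the arm or the gripper's body presses on something with over 40 N, if the wrist force passes 120 N, or if a joint passes its speed limit or range.

## Working session

There is one attempt and no reset: what is moved stays moved. The work goes in short steps, Python scripts to look and compute and a shell command to move; the robot and the scene stay as the last step left them, time stands still between calls to the robot, and variables do not carry over. Pictures are saved under pics/ and viewed, and the job is handed in when it is done.

```bash
ls; mkdir -p pics
python3 - <<'E'
from cell import robot, read_camera, camera_info, spotter
import cv2, numpy as np
np.set_printoptions(precision=4,suppress=True)
for c in ("side","top"):
    im=read_camera(c); cv2.imwrite(f"pics/{c}0.png",im)
    i=camera_info(c); print(c,i["mtx"],i["D"],i["T"])
s=robot.sense(); print(s)
E
```

```text
pics
side [[433.4923   0.     274.3715]
 [  0.     433.4923 206.0038]
 [  0.       0.       1.    ]] [0.0339 0.     0.     0.     0.    ] [[ 0.9654 -0.1894  0.179   0.2795]
 [-0.2605 -0.7238  0.639  -0.7994]
 [ 0.0086 -0.6635 -0.7481  1.166 ]
 [ 0.      0.      0.      1.    ]]
top [[484.528    0.     280.7949]
 [  0.     484.528  208.966 ]
 [  0.       0.       1.    ]] [-0.0176  0.      0.      0.      0.    ] [[-0.0038 -0.9841  0.1774  0.246 ]
 [-1.      0.0053  0.008   0.0551]
 [-0.0088 -0.1774 -0.9841  1.6684]
 [ 0.      0.      0.      1.    ]]
{'clock': 0.1, 'q': array([ 1.1554,  0.1245,  1.6515, -0.0001,  1.3675, -0.0826]), 'joint_vel': array([-0.0014, -0.0023, -0.001 ,  0.0002,  0.0022,  0.0003]), 'joint_torque': array([  0.0009, -42.4932, -36.6653,  -0.0001,   0.0039,  -0.    ]), 'eef_pos': array([0.2121, 0.6138, 0.199 ]), 'eef_rot': array([ 0.0005,  0.8145,  0.5802, -0.0008]), 'ft_force': array([ 1.1565, -0.5231,  0.095 ]), 'moment': array([-0.0424,  0.0369, -0.0087]), 'gripper_width': 0.08534174396587105}
```

View pics/side0.png

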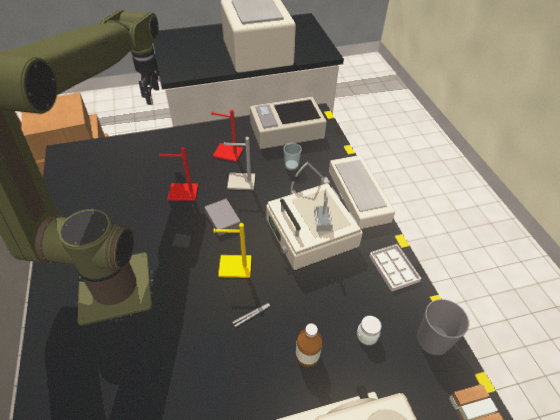

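View pics/top0.png

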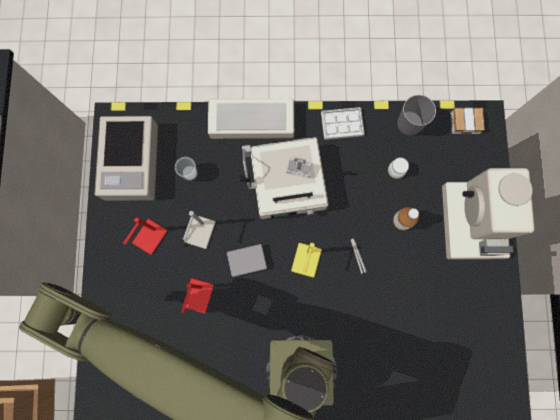

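The side view shows the dryer around (315,222), with the rack at (323,215), the handle at (288,215) and the bent bar at (310,175). The grey peg stand is at (242,165). In the top view the dryer is at (288,178), the rack at (300,167), the handle at (293,196) and the grey stand at (200,232).

Look-alikes for the stand, in side-view pixels: red (183,175), red (230,140), yellow (237,250), grey (242,165). I choose the grey one. Boxes that could pass for the dryer are (288,120), (362,190) and (315,222). I choose the last, since it carries the handle and the rack.

```bash
cat > h.py <<'E'
from cell import robot, read_camera, camera_info, spotter
import cv2, numpy as np
np.set_printoptions(precision=4,suppress=True)
def ray(c,px):  # px=(col,row)
    i=camera_info(c); u=cv2.undistortPoints(np.array([[px]],float),np.array(i["mtx"]),np.array(i["D"]))[0,0]
    T=np.array(i["T"]); d=T[:3,:3]@np.array([u[0],u[1],1]); return T[:3,3],d/np.linalg.norm(d)
def atz(c,px,z):
    o,d=ray(c,px); return o+d*(z-o[2])/d[2]
def tri(ps,pt):
    A=np.zeros((3,3));b=np.zeros(3);R=[ray("side",ps),ray("top",pt)]
    for o,d in R:
        P=np.eye(3)-np.outer(d,d);A+=P;b+=P@o
    x=np.linalg.solve(A,b); return x,[round(1000*float(np.linalg.norm((np.eye(3)-np.outer(d,d))@(x-o))),1) for o,d in R]
def proj(c,X):
    i=camera_info(c);T=np.linalg.inv(np.array(i["T"]));X=np.atleast_2d(np.array(X,float))
    return cv2.projectPoints(X,cv2.Rodrigues(T[:3,:3])[0],T[:3,3],np.array(i["mtx"]),np.array(i["D"]))[0][:,0]
def crop(c,im,cx,cy,w,h,s,name):
    x0=int(max(0,cx-w//2));y0=int(max(0,cy-h//2));k=im[y0:y0+h,x0:x0+w]
    k=cv2.resize(k,None,fx=s,fy=s,interpolation=cv2.INTER_CUBIC);cv2.imwrite("pics/"+name,k);print(name,"x0,y0",x0,y0,"scale",s)
E
python3 - <<'E'
from h import *
a=read_camera("side");b=read_camera("top")
for q in ["rack_eye","peg_stand","peg_seat","lid_handle","lid_pointer","mark_tip","dryer","lid_hinge"]:
    for c in ("side","top"):
        print(q,c,[([round(float(v),1) for v in r["location"][::-1]],round(float(r["p"]),2)) for r in spotter.spot_in(q,c)])
crop("side",a,313,205,130,110,6,"s1.png")
crop("top",b,280,180,130,100,6,"t1.png")
crop("side",a,242,165,80,70,9,"s2.png")
crop("top",b,200,232,80,70,9,"t2.png")
E
```

```text
rack_eye side [([321.2, 216.1], 0.77), ([292.0, 175.2], 0.66)]
rack_eye top [([297.1, 165.4], 0.62)]
peg_stand side [([244.2, 176.2], 0.97), ([183.7, 192.4], 0.95), ([230.5, 151.5], 0.63), ([234.6, 262.3], 0.61)]
peg_stand top [([306.7, 259.0], 0.98), ([195.9, 233.8], 0.92), ([195.5, 294.6], 0.69), ([146.6, 233.2], 0.68)]
peg_seat side [([187.9, 187.7], 0.79), ([231.9, 149.2], 0.65), ([242.0, 177.3], 0.62), ([237.3, 266.7], 0.58)]
peg_seat top [([308.4, 260.7], 0.93), ([148.0, 231.0], 0.7), ([197.7, 293.6], 0.59), ([198.4, 231.4], 0.57), ([298.5, 163.6], 0.39)]
lid_handle side [([306.9, 217.3], 0.75), ([246.1, 176.7], 0.37), ([296.2, 175.6], 0.24)]
lid_handle top [([286.8, 176.0], 0.85)]
lid_pointer side [([309.1, 215.0], 0.62)]
lid_pointer top [([284.9, 174.9], 0.73), ([282.2, 181.3], 0.65)]
mark_tip side [([293.7, 173.7], 0.54)]
mark_tip top [([244.2, 178.6], 0.54)]
dryer side [([310.2, 227.2], 0.9)]
dryer top [([281.0, 180.2], 0.56), ([396.4, 168.1], 0.42)]
lid_hinge side [([308.5, 217.1], 0.7), ([322.2, 217.2], 0.53)]
lid_hinge top [([285.5, 179.5], 0.69)]
s1.png x0,y0 248 150 scale 6
t1.png x0,y0 215 130 scale 6
s2.png x0,y0 202 130 scale 9
t2.png x0,y0 160 197 scale 9
```

View pics/s1.png

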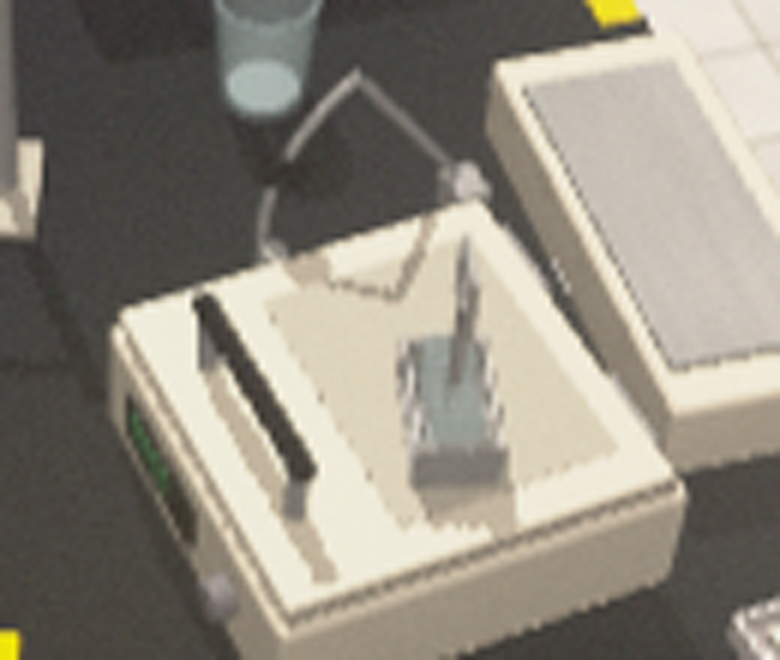

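View pics/t1.png

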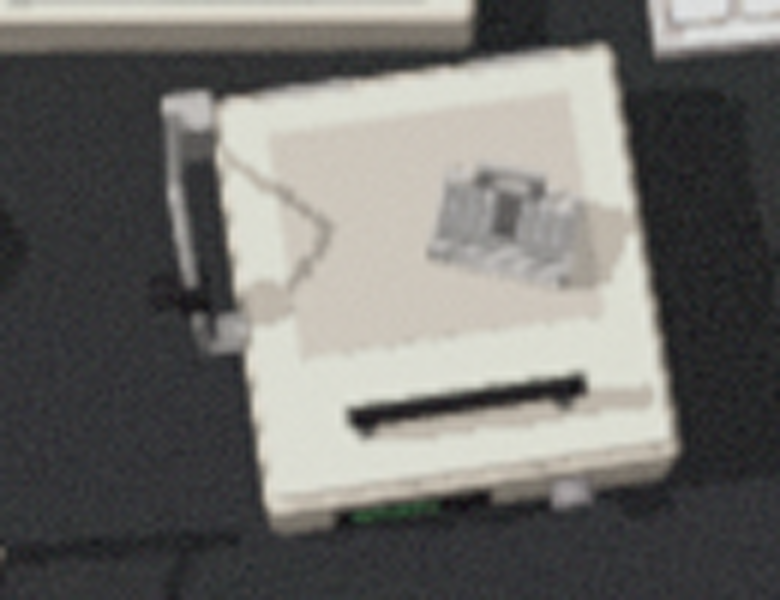

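View pics/s2.png

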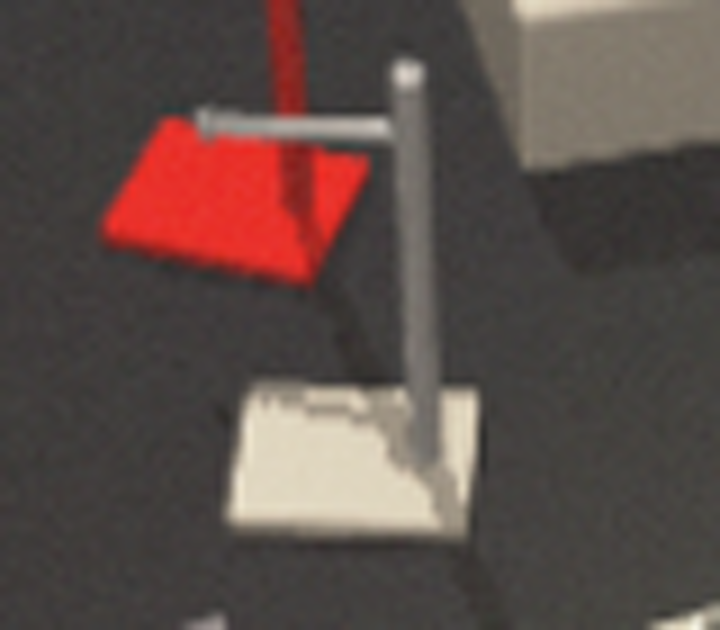

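View pics/t2.png

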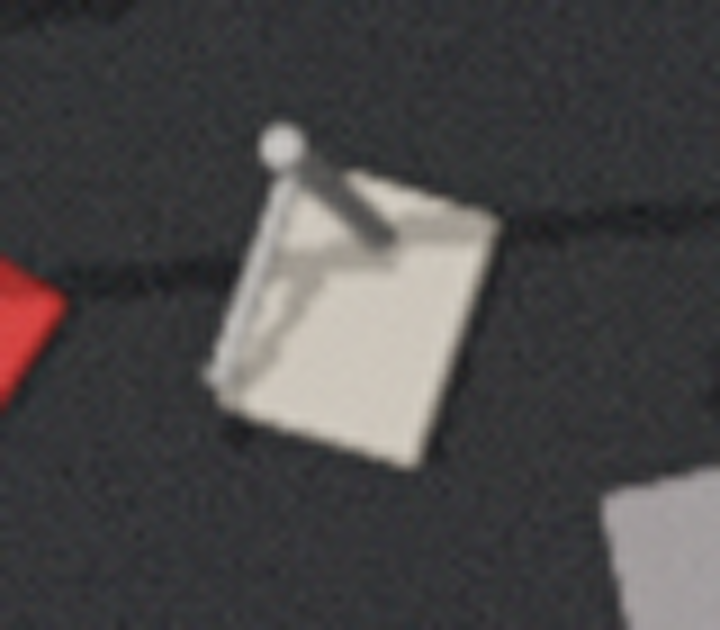

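The crops show the grey peg with its head near side (224,143) and top (183,239). The black clamp is the dark blob at side (294,177) and top (245,179). The eye plate shows edge-on at side (325,195) and top (300,160). Next I fit poses by least squares on the marked corners.

```bash
cat > fit.py <<'E'
from h import *
from scipy.optimize import least_squares
def px(x0,y0,s,p): return [(p[0]+.5)/s-.5+x0,(p[1]+.5)/s-.5+y0]
S1=lambda *p:("side",px(248,150,6,p));T1=lambda *p:("top",px(215,130,6,p))
S2=lambda *p:("side",px(202,130,9,p));T2=lambda *p:("top",px(160,197,9,p))
def fit(obs,x0,zfree=False):
    def res(v):
        c,s=np.cos(v[2]),np.sin(v[2]);r=[]
        for m,(cam,p) in obs:
            X=[v[0]+c*m[0]-s*m[1],v[1]+s*m[0]+c*m[1],m[2]+(v[3] if zfree else 0)]
            r+=list(proj(cam,X)[0]-p)
        return r
    o=least_squares(res,x0,loss="soft_l1");print("fit",o.x);print(np.round(np.array(res(o.x)).reshape(-1,2),1).tolist());return o.x
def loc(v,m):
    c,s=np.cos(v[2]),np.sin(v[2]);return np.array([v[0]+c*m[0]-s*m[1],v[1]+s*m[0]+c*m[1],m[2]+(v[3] if len(v)>3 else 0)])
E
python3 - <<'E'
from fit import *
# stand
st=[((.03,0,.215),S2(407,70)),((.03,0,.215),T2(283,147)),((-.051,0,.185),S2(203,122)),((-.051,0,.185),T2(213,380)),((.023,0,.185),S2(393,130)),
 ((.05,-.04,.01),T2(500,218)),((-.05,-.04,.01),T2(420,465)),((.05,-.04,0.01),S2(470,528)),((-.05,-.04,.01),S2(228,518)),((-.05,.04,.01),S2(250,385)),((.05,.04,.01),S2(480,392))]
for zf in (0,1):
    v=fit(st,[.6,.3,-.3]+[0]*zf,zf);print("seat",loc(v,(-.012,0,.185)))
print("tri head",tri(st[2][1][1],st[3][1][1]),"posttop",tri(st[0][1][1],st[1][1][1]))
# dryer: lid corners top z .108; lid centre assumed offset
hx,hz=-.085,.150
dr=[((hx,.065,hz+.005),S1(205,300)),((hx,-.065,hz+.005),S1(305,472)),((hx,.065,hz+.005),T1(352,415)),((hx,-.065,hz+.005),T1(583,383)),
 ((.1125,.11,.108),T1(218,100)),((.1125,-.11,.108),T1(607,47)),((-.1125,-.11,.108),T1(672,442)),((-.1125,.11,.108),T1(270,495)),
 ((.1125,.11,.108),S1(490,205)),((.1125,-.11,.108),S1(683,485)),((-.1125,-.11,.108),S1(290,608)),((-.1125,.11,.108),S1(122,322))]
for zf in (0,1):
    v=fit(dr,[.7,0,.2]+[0]*zf,zf);print("handle",loc(v,(hx,0,hz)))
print("handle tri L,R",tri(dr[0][1][1],dr[2][1][1]),tri(dr[1][1][1],dr[3][1][1]))
# rack
E
```

```text
fit [ 0.4696  0.3485 -0.3115]
[[0.1, -0.2], [0.5, -0.3], [-0.2, -0.1], [1.4, 0.2], [-0.0, -0.1], [0.4, -0.1], [-0.2, -0.1], [-0.3, -0.5], [-0.4, -0.5], [-0.3, -0.8], [0.2, -0.5]]
seat [0.4581 0.3521 0.185 ]
fit [ 0.4701  0.3508 -0.3104 -0.004 ]
[[0.1, 0.3], [0.0, -0.2], [-0.1, 0.4], [0.9, 0.2], [0.0, 0.3], [-0.1, -0.1], [-0.6, -0.2], [-0.3, -0.3], [-0.2, -0.2], [-0.2, -0.4], [0.3, -0.2]]
seat [0.4587 0.3544 0.181 ]
tri head (array([0.4223, 0.3695, 0.1799]), [0.1, 0.1]) posttop (array([0.4979, 0.3413, 0.2125]), [0.2, 0.2])
fit [0.6444 0.0389 0.1315]
[[-0.5, -1.8], [0.0, -0.8], [-0.3, 0.1], [1.6, -0.0], [1.3, -0.0], [1.4, 0.2], [0.8, -0.5], [1.2, -0.4], [-0.6, -1.6], [-0.2, -1.8], [-0.3, -0.0], [0.0, -2.8]]
handle [0.5602 0.0277 0.15  ]
fit [ 0.6469  0.0421  0.1321 -0.0113]
[[-0.1, -0.2], [0.3, 0.6], [-1.2, 0.1], [0.4, -0.0], [0.6, 0.3], [0.2, 0.6], [-0.5, -0.6], [0.4, -0.5], [-0.6, -0.1], [-0.4, -0.5], [0.0, 1.2], [0.5, -1.3]]
handle [0.5626 0.0309 0.1387]
handle tri L,R (array([0.5534, 0.0915, 0.1469]), [0.2, 0.2]) (array([ 0.5707, -0.0322,  0.145 ]), [0.1, 0.1])
```

Run:
```python
from h import *
a=read_camera("side");b=read_camera("top")
crop("side",a,323,205,44,50,14,"s3.png")
crop("top",b,300,167,48,40,14,"t3.png")
crop("side",a,300,180,44,44,14,"s4.png")
crop("top",b,248,172,40,40,14,"t4.png")
```

```text
s3.png x0,y0 301 180 scale 14
t3.png x0,y0 276 147 scale 14
s4.png x0,y0 278 158 scale 14
t4.png x0,y0 228 152 scale 14
```

View pics/s3.png

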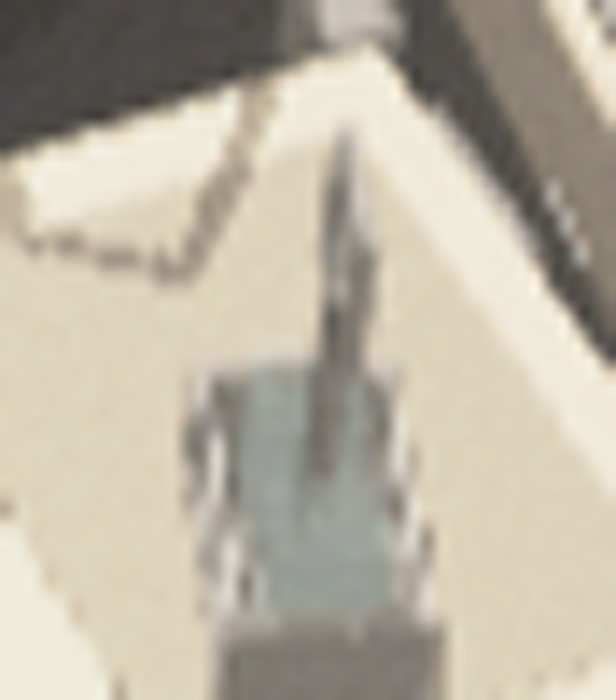

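View pics/t3.png

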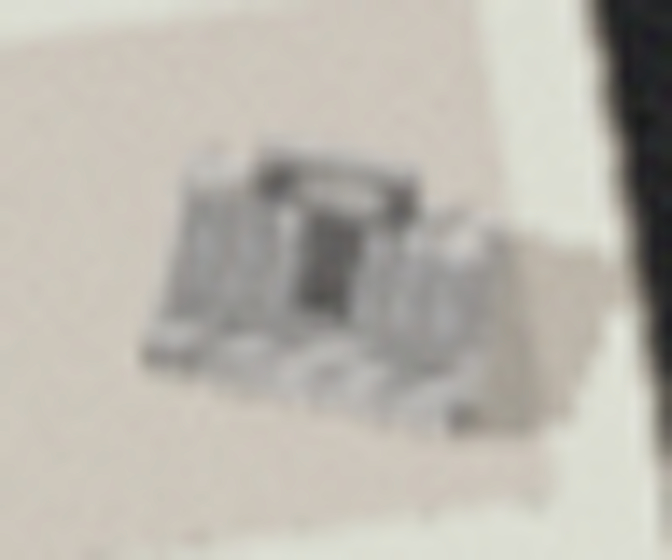

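View pics/s4.png

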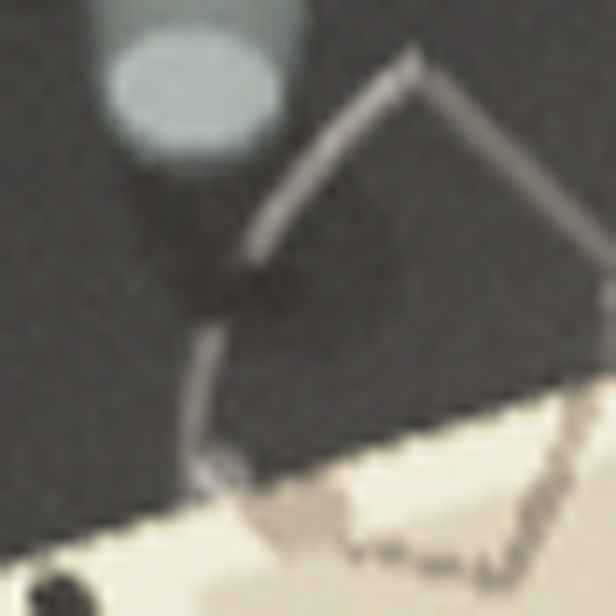

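View pics/t4.png

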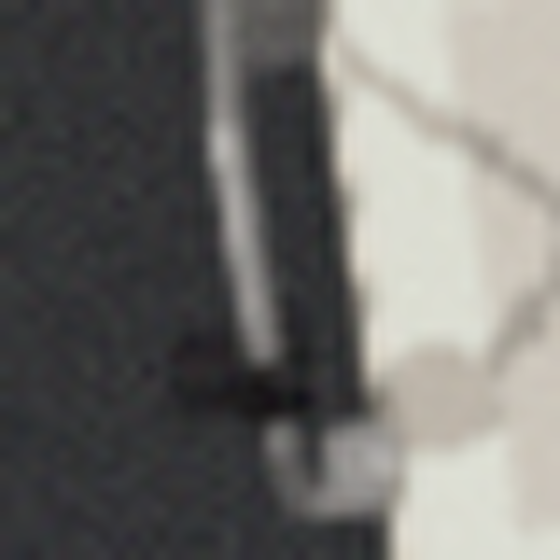

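Run:
```python
from fit import *
S3=lambda *p:("side",px(301,180,14,p));T3=lambda *p:("top",px(276,147,14,p))
L=tri(S3(347,130)[1],T3(265,160)[1]);R=tri(S3(368,245)[1],T3(418,182)[1]);print("plate top L,R",L,R)
d=L[0]-R[0];print("yaw",np.arctan2(-d[0],d[1]),np.linalg.norm(d))
rk=[((0,.018,.132),S3(347,130)),((0,.018,.132),T3(265,160)),((0,-.018,.132),S3(368,245)),((0,-.018,.132),T3(418,182)),
((-.023,.039,.032),T3(150,362)),((-.023,-.039,.032),T3(460,430)),((-.023,-.039,.032),S3(228,640)),((.023,-.039,.032),S3(440,628))]
rk=[((m[0],m[1],m[2]+.108),o) for m,o in rk]
for zf in (0,1):
    v=fit(rk,[.7,0,-.2]+[0]*zf,zf);print("eye",loc(v,(0,0,.220)))
v=fit(rk[:4],[.7,0,-.2,0],1);print("eye",loc(v,(0,0,.220)))
print("clamp tri",tri(px(278,158,14,(233,290)),px(228,152,14,(280,390))))
for nm,z in (("gripper",.2),):
    s=robot.sense();print(proj("side",s["eef_pos"]),proj("top",s["eef_pos"]))
```

```text
plate top L,R (array([0.6652, 0.0239, 0.2341]), [1.9, 1.9]) (array([ 0.6588, -0.0093,  0.235 ]), [1.0, 1.0])
yaw -0.18875657146988037 0.033888368928954006
fit [ 0.6596  0.0055 -0.1899]
[[-1.0, -0.9], [0.4, -0.5], [-0.7, -0.2], [1.0, 0.0], [0.3, -0.7], [1.8, -1.3], [-0.3, -0.8], [-0.5, -0.7]]
eye [0.6596 0.0055 0.22  ]
fit [ 0.6615  0.0077 -0.1862 -0.0065]
[[-0.9, -0.0], [-0.4, -0.5], [-0.5, 0.6], [0.2, 0.0], [-0.3, -0.7], [1.1, -1.4], [-0.1, -0.1], [-0.4, -0.0]]
eye [0.6615 0.0077 0.2135]
fit [ 0.6621  0.0073 -0.1904 -0.0055]
[[-0.6, -0.2], [-0.3, -0.8], [-0.3, 0.5], [0.4, -0.3]]
eye [0.6621 0.0073 0.2145]
clamp tri (array([0.6189, 0.1744, 0.146 ]), [0.8, 0.8])
[[155.3227 106.2861]] [[ 98.0578 308.1583]]
```

```bash
python3 -m jog '[{"gripper":0,"delta_pos":[0,0,60],"delta_rot":[0,0,0]},{"gripper":0,"delta_pos":[0,0,60],"delta_rot":[0,0,0]},{"gripper":0,"delta_pos":[37,-50,0],"delta_rot":[0,0,0.07]},{"gripper":0,"delta_pos":[37,-50,0],"delta_rot":[0,0,0.07]},{"gripper":0,"delta_pos":[37,-50,0],"delta_rot":[0,0,0]},{"gripper":0,"delta_pos":[37,-50,0],"delta_rot":[0,0,0]},{"gripper":0,"delta_pos":[37,-50,0],"delta_rot":[0,0,0]},{"gripper":0,"delta_pos":[37,-50,0],"delta_rot":[0,0,0]},{"gripper":0,"delta_pos":[37,-50,0],"delta_rot":[0,0,0]},{"gripper":0,"delta_pos":[37,-50,0],"delta_rot":[0,0,0]}]' 40
```

```text
clock: 2.35
eef_pos: [0.5093, 0.2125, 0.3204]
eef_rot: [0.0, 0.772, 0.636, 0.0]
ft_force: [1.1, 1.1, -0.4]
gripper_width: 0.0853
```

```bash
python3 -m jog '[{"gripper":0,"delta_pos":[30,-41,0],"delta_rot":[0,0,0]},{"gripper":0,"delta_pos":[30,-41,0],"delta_rot":[0,0,0]},{"gripper":0,"delta_pos":[30,-41,0],"delta_rot":[0,0,0]},{"gripper":0,"delta_pos":[30,-41,0],"delta_rot":[0,0,0]},{"gripper":0,"delta_pos":[30,-41,0],"delta_rot":[0,0,0]},{"gripper":0,"delta_pos":[0,0,0],"delta_rot":[0,0,0]}]'
python3 - <<'E'
from h import *
a=read_camera("side");b=read_camera("top")
s=robot.sense();p=s["eef_pos"];print(p,proj("side",p),proj("top",p))
c=proj("side",p)[0];crop("side",a,c[0],c[1]+20,90,90,7,"s5.png")
c=proj("top",p)[0];crop("top",b,c[0],c[1],90,80,7,"t5.png")
E
```

```text
clock: 3.1
eef_pos: [0.6594, 0.0064, 0.3189]
eef_rot: [-0.0, 0.773, 0.634, -0.001]
ft_force: [-0.7, 0.4, 0.0]
gripper_width: 0.0854
[0.6582 0.0092 0.3198] [[327.0352 171.9704]] [[300.2333 151.2712]]
s5.png x0,y0 282 146 scale 7
t5.png x0,y0 255 111 scale 7
```

View pics/s5.png

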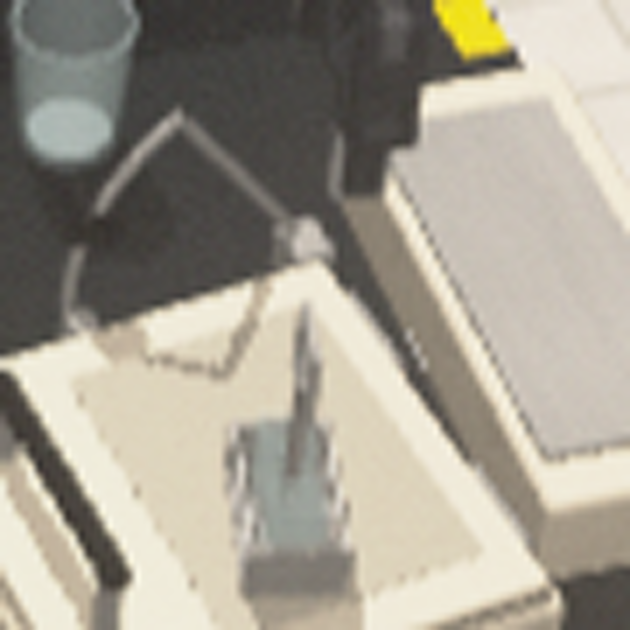

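View pics/t5.png

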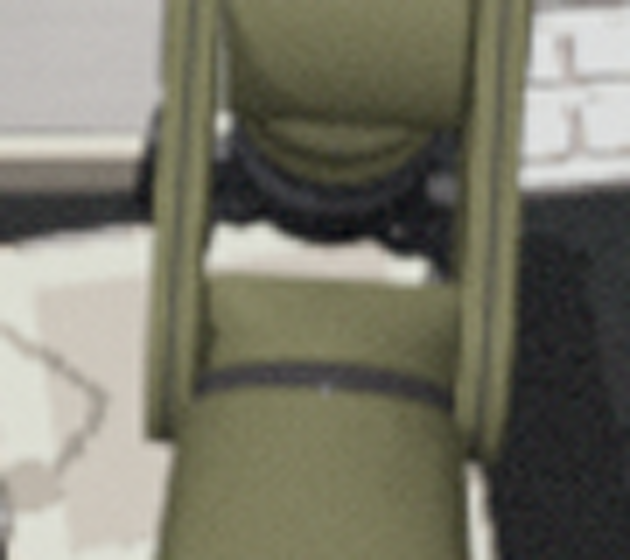

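Run:
```python
from h import *
from scipy.spatial.transform import Rotation as Ro
s=robot.sense();p=s["eef_pos"];q=s["eef_rot"];R=Ro.from_quat([q[1],q[2],q[3],q[0]]).as_matrix();print(R[:,0],R[:,1])
for sx in (1,-1):
  for a in (.043,.057):
    for w in (-.011,.011):
      X=p+R[:,0]*a*sx+R[:,1]*w+R[:,2]*(-.005);print(sx,a,w,X,(proj("side",X)[0]-[282,146])*7)
```

```text
[0.1924 0.9813 0.0003] [ 0.9813 -0.1924 -0.0009]
1 0.043 -0.011 [0.6557 0.0535 0.3248] [274.0474 100.9776]
1 0.043 0.011 [0.6773 0.0493 0.3248] [327.415  98.763]
1 0.057 -0.011 [0.6584 0.0672 0.3248] [269.2651  77.9384]
1 0.057 0.011 [0.68   0.063  0.3248] [322.2437  75.7589]
-1 0.043 -0.011 [ 0.6392 -0.0309  0.3248] [305.0887 250.3371]
-1 0.043 0.011 [ 0.6608 -0.0351  0.3247] [360.9835 247.8893]
-1 0.057 -0.011 [ 0.6365 -0.0446  0.3248] [310.4312 276.011 ]
-1 0.057 0.011 [ 0.6581 -0.0489  0.3247] [366.7613 273.5223]
```

Run:
```python
from h import *
a=read_camera("side")
crop("side",a,330,140,100,100,7,"s6.png")
s=robot.sense();print(s["eef_pos"],s["gripper_width"],s["q"])
```

```text
s6.png x0,y0 280 90 scale 7
[0.658  0.0099 0.3201] 0.0856274966771265 [-0.0667  0.0958  1.4821  0.0004  1.5641 -1.445 ]
```

View pics/s6.png

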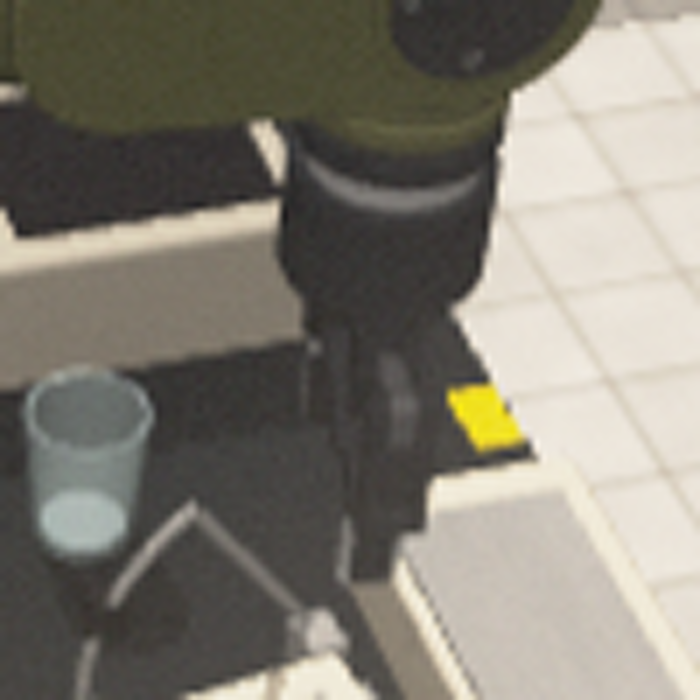

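Run:
```python
from h import *
print(robot.tip_extent)
for nm,pp in (("bottom-c",(375,580)),("in-left",(343,578)),("right",(392,570))):
  p=[(pp[0]+.5)/7-.5+280,(pp[1]+.5)/7-.5+90]
  o,d=ray("side",p)
  for y in (-.03,-.037,-.05): print(nm,y,o+d*(y-o[1])/d[1])
```

```text
0.008
bottom-c -0.03 [ 0.6579 -0.03    0.3547]
bottom-c -0.037 [ 0.6545 -0.037   0.3621]
bottom-c -0.05 [ 0.6481 -0.05    0.3758]
in-left -0.03 [ 0.6444 -0.03    0.359 ]
in-left -0.037 [ 0.6411 -0.037   0.3664]
in-left -0.05 [ 0.6349 -0.05    0.38  ]
right -0.03 [ 0.6644 -0.03    0.3584]
right -0.037 [ 0.6609 -0.037   0.3658]
right -0.05 [ 0.6544 -0.05    0.3794]
```

Run:
```python
from h import *
a=cv2.imread("pics/side0.png")
crop("side",a,150,80,80,80,9,"s7.png")
```

```text
s7.png x0,y0 110 40 scale 9
```

View pics/s7.png

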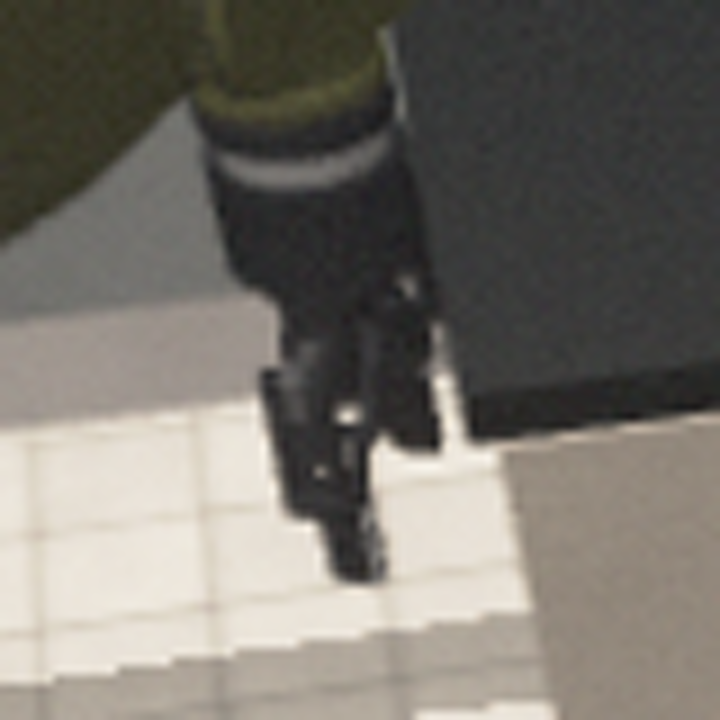

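Run:
```python
from h import *
p=np.array([.658,.0099,.3201])
for dz in (-.008,0,.011,.035,.065,.1,.15,.2): print(dz,(proj("side",p+[0,0,dz])[0]-[280,90])*7, proj("top",p+[0,0,dz])[0])
print(atz("side",(333.6,172.9),.32),atz("side",(333.6,172.9),.34))
```

```text
-0.008 [326.1735 586.4663] [299.9081 152.131 ]
0 [328.1521 572.1135] [299.9912 151.3207]
0.011 [330.9058 552.1444] [300.107  150.1914]
0.035 [337.0508 507.6085] [300.366  147.6656]
0.065 [345.0079 449.9925] [300.7026 144.383 ]
0.1 [354.7028 379.8743] [301.1145 140.3655]
0.15 [369.3862 273.8447] [301.7421 134.2437]
0.2 [385.1509 160.23  ] [302.4209 127.6225]
[0.6747 0.0008 0.32  ] [ 0.6653 -0.0181  0.34  ]
```

Run:
```python
from h import *
from scipy.spatial.transform import Rotation as Ro
from scipy.optimize import least_squares
def pose(p,q): return np.array(p),Ro.from_quat([q[1],q[2],q[3],q[0]]).as_matrix()
P0=pose([.2121,.6138,.199],[.0005,.8145,.5802,-.0008]);P1=pose([.658,.0099,.3201],[0,.773,.634,-.001])
f=lambda p,s,x0,y0:np.array([(p[0]+.5)/s-.5+x0,(p[1]+.5)/s-.5+y0])
n0=f((358,578),9,110,40);f0=f((415,445),9,110,40);n1=f((372,580),7,280,90)
def r(v,obs):
    out=[]
    for (P,R),sg,o in obs: out+=list(proj("side",P+R@np.array([sg*v[0],v[1],v[2]]))[0]-o)
    return out
for obs in ([(P0,-1,n0),(P0,1,f0)],[(P0,-1,n0),(P0,1,f0),(P1,-1,n1)],):
    o=least_squares(r,[.05,0,0],args=(obs,));print(o.x,np.round(o.fun,1))
for a in (.035,.05): 
  o=least_squares(lambda w:r([a,w[0],w[1]],[(P0,-1,n0)]),[0,0]);print("P0",a,o.x,o.fun)
  o=least_squares(lambda w:r([a,w[0],w[1]],[(P1,-1,n1)]),[0,0]);print("P1",a,o.x,o.fun)
```

```text
[ 0.0462 -0.0011 -0.0448] [-0.1 -0.   0.1  0. ]
[ 0.0486  0.0014 -0.0452] [ 0.4  0.3  0.9 -0.4 -0.9 -0.3]
P0 0.035 [-0.0055 -0.0366] [-0. -0.]
P1 0.035 [ 0.0076 -0.0305] [ 0. -0.]
P0 0.05 [ 0.0007 -0.0475] [0. 0.]
P1 0.05 [ 0.0036 -0.0451] [0. 0.]
```

```bash
python3 -m jog '[{"gripper":0,"delta_pos":[2,-3,-35],"delta_rot":[0,0,0]},{"gripper":0,"delta_pos":[0,0,-35],"delta_rot":[0,0,0]},{"gripper":0,"delta_pos":[0,0,0],"delta_rot":[0,0,0]},{"gripper":0,"delta_pos":[0,0,0],"delta_rot":[0,0,0]}]'
python3 - <<'E'
from h import *
a=read_camera("side");b=read_camera("top")
crop("side",a,325,180,80,90,8,"s8.png")
crop("top",b,300,160,90,80,7,"t8.png")
print(robot.sense()["eef_pos"])
E
```

```text
clock: 3.75
eef_pos: [0.6607, 0.0072, 0.2521]
eef_rot: [0.001, 0.771, 0.636, 0.001]
ft_force: [1.0, -0.5, 0.2]
gripper_width: 0.0858
s8.png x0,y0 285 135 scale 8
t8.png x0,y0 255 120 scale 7
[0.6613 0.0068 0.2531]
```

View pics/s8.png

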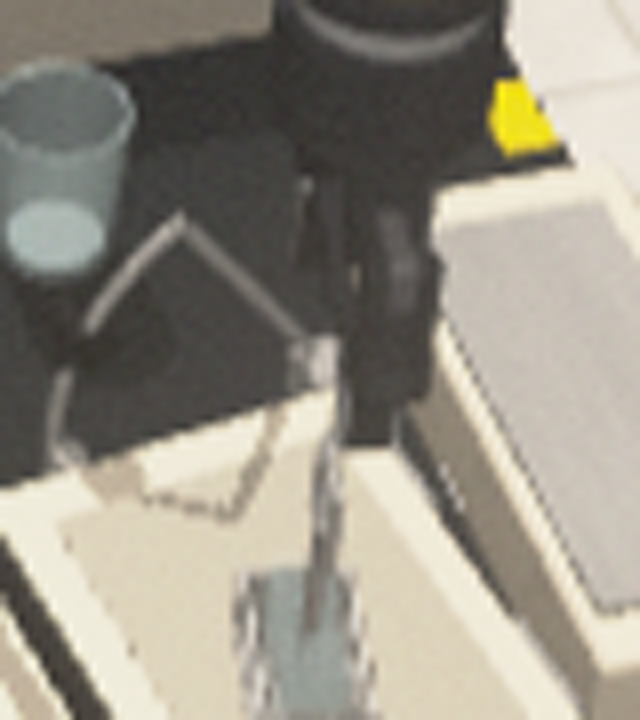

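View pics/t8.png

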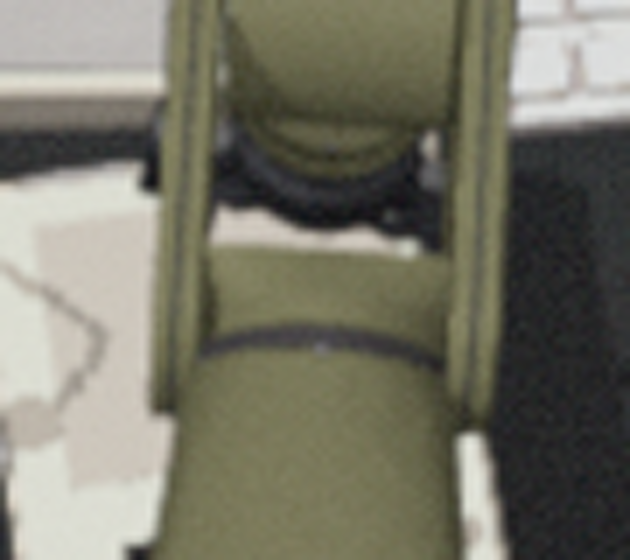

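```bash
python3 -m jog '[{"gripper":0,"delta_pos":[-3,0,-20],"delta_rot":[0,0,0]},{"gripper":0,"delta_pos":[0,0,-18],"delta_rot":[0,0,0]},{"gripper":0,"delta_pos":[0,0,0],"delta_rot":[0,0,0]},{"gripper":0,"delta_pos":[0,0,0],"delta_rot":[0,0,0]}]'
python3 - <<'E'
from h import *
a=read_camera("side")
crop("side",a,325,185,80,90,8,"s9.png")
print(robot.sense()["eef_pos"])
E
```

```text
clock: 4.35
eef_pos: [0.6573, 0.0062, 0.2117]
eef_rot: [-0.0, 0.772, 0.636, -0.0]
ft_force: [-0.8, 0.4, 0.2]
gripper_width: 0.0857
s9.png x0,y0 285 140 scale 8
[0.6576 0.0062 0.2125]
```

View pics/s9.png

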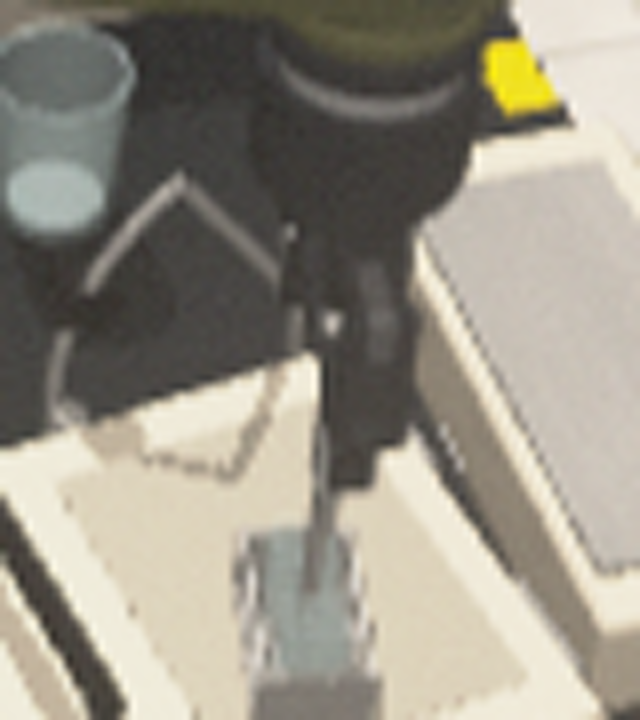

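```bash
python3 -m jog '[{"gripper":0,"delta_pos":[-3,0,-18],"delta_rot":[0,0,0]},{"gripper":0.4,"delta_pos":[0,0,0],"delta_rot":[0,0,0]},{"gripper":0.45,"delta_pos":[0,0,0],"delta_rot":[0,0,0]},{"gripper":0.45,"delta_pos":[0,0,0],"delta_rot":[0,0,0]},{"gripper":0.45,"delta_pos":[0,0,0],"delta_rot":[0,0,0]}]'
python3 - <<'E'
from h import *
a=read_camera("side")
crop("side",a,325,185,80,90,8,"s10.png")
s=robot.sense();print(s["eef_pos"],s["gripper_width"])
E
```

```text
clock: 5.03
eef_pos: [0.6547, 0.0063, 0.1946]
eef_rot: [0.0, 0.772, 0.636, 0.0]
ft_force: [0.5, 0.5, -0.0]
gripper_width: 0.0473
s10.png x0,y0 285 140 scale 8
[0.6546 0.0063 0.1945] 0.04677615647476197
```

View pics/s10.png

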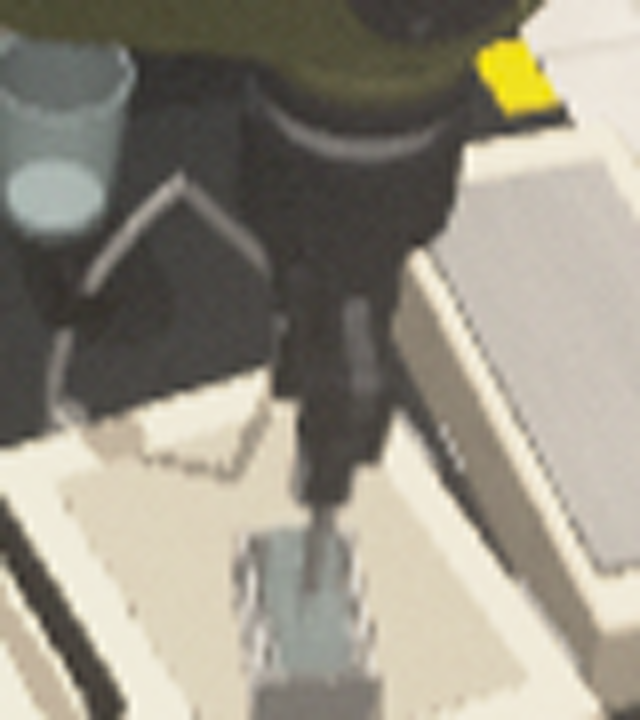

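```bash
python3 -m jog '[{"gripper":0.45,"delta_pos":[0,0,-4],"delta_rot":[0,0,0]},{"gripper":1,"delta_pos":[0,0,0],"delta_rot":[0,0,0]},{"gripper":1,"delta_pos":[0,0,0],"delta_rot":[0,0,0]},{"gripper":1,"delta_pos":[0,0,0],"delta_rot":[0,0,0]},{"gripper":1,"delta_pos":[0,0,0],"delta_rot":[0,0,0]},{"gripper":1,"delta_pos":[0,0,30],"delta_rot":[0,0,0]},{"gripper":1,"delta_pos":[0,0,30],"delta_rot":[0,0,0]},{"gripper":1,"delta_pos":[0,0,0],"delta_rot":[0,0,0]}]' 40
python3 - <<'E'
from h import *
a=read_camera("side");b=read_camera("top")
crop("side",a,325,180,80,90,8,"s11.png")
crop("top",b,300,165,90,80,7,"t11.png")
s=robot.sense();print(s["eef_pos"],s["gripper_width"],s["ft_force"])
E
```

```text
clock: 6.08
eef_pos: [0.6561, 0.0062, 0.2536]
eef_rot: [0.002, 0.772, 0.636, 0.002]
ft_force: [0.7, -0.5, -1.8]
gripper_width: 0.0347
s11.png x0,y0 285 135 scale 8
t11.png x0,y0 255 125 scale 7
[0.6541 0.0064 0.2492] 0.034505322567661256 [ 0.5544  0.1997 -1.5198]
```

View pics/s11.png

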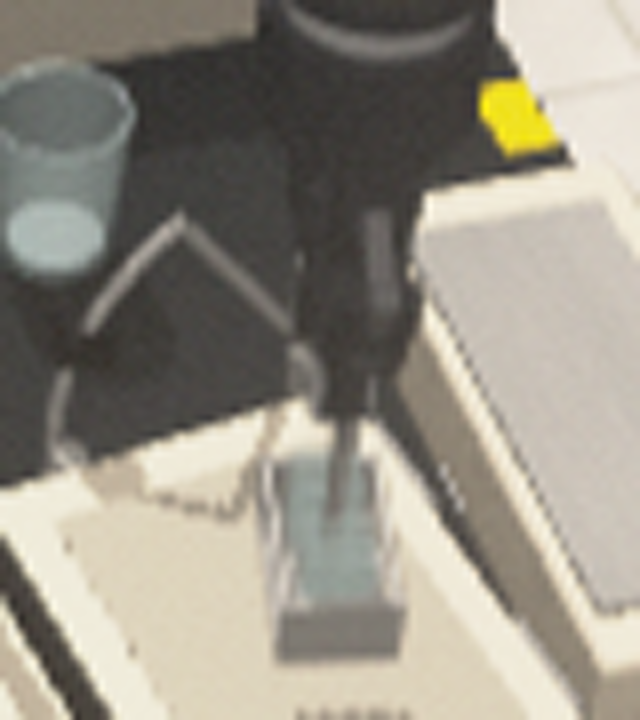

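Run:
```python
from h import *
for n,p,z in (("red1 foot",(200,296),.01),("red1 posttop",(208,285),.215),("red2 foot",(150,237),.01),("red2 top",(136,222),.215),("slidebox",(247,261),.034),("beaker",(186,169),.08),("yellow",(306,260),.01)): print(n,atz("top",p,z))
im=read_camera("top");crop("top",im,185,255,130,110,6,"t12.png")
```

```text
red1 foot [0.2477 0.3425 0.01  ]
red1 posttop [0.2796 0.284  0.215 ]
red2 foot [0.4489 0.5208 0.01  ]
red2 top [0.47   0.5081 0.215 ]
slidebox [0.3633 0.1827 0.034 ]
beaker [0.6717 0.3888 0.08  ]
yellow [ 0.3675 -0.0168  0.01  ]
t12.png x0,y0 120 200 scale 6
```

View pics/t12.png

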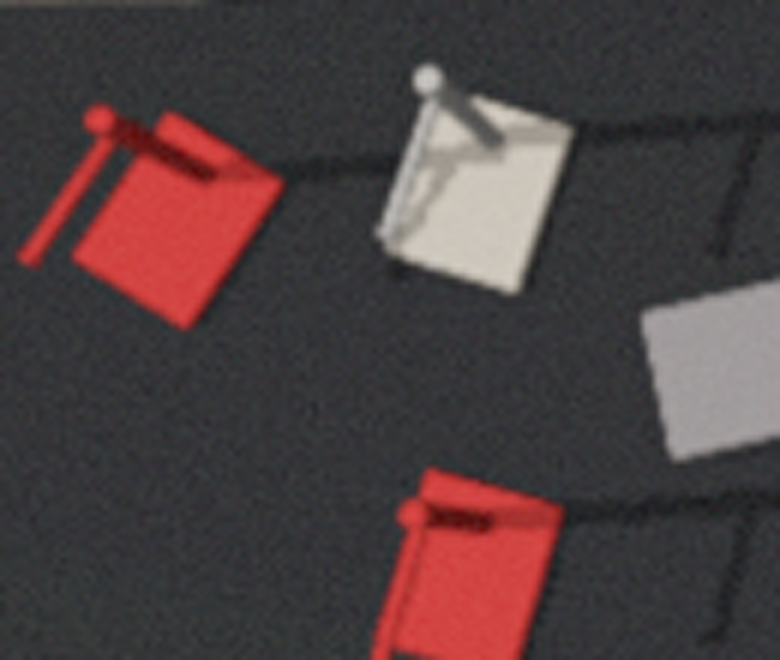

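```bash
python3 -m jog '[{"gripper":1,"delta_pos":[0,0,50],"delta_rot":[0,0,0]},{"gripper":1,"delta_pos":[0,0,50],"delta_rot":[0,0,0]},{"gripper":1,"delta_pos":[-20,26,0],"delta_rot":[0,0,0]},{"gripper":1,"delta_pos":[-34,46,0],"delta_rot":[0,0,-0.03]},{"gripper":1,"delta_pos":[-34,46,0],"delta_rot":[0,0,-0.03]},{"gripper":1,"delta_pos":[-34,46,0],"delta_rot":[0,0,-0.03]},{"gripper":1,"delta_pos":[-34,46,0],"delta_rot":[0,0,-0.03]},{"gripper":1,"delta_pos":[-34,46,0],"delta_rot":[0,0,0]},{"gripper":1,"delta_pos":[-34,46,0],"delta_rot":[0,0,0]},{"gripper":1,"delta_pos":[-34,46,0],"delta_rot":[0,0,0]}]' 40
python3 -m jog '[{"gripper":1,"delta_pos":[-18,22,0],"delta_rot":[0,0,0]},{"gripper":1,"delta_pos":[0,0,0],"delta_rot":[0,0,0]},{"gripper":1,"delta_pos":[0,0,0],"delta_rot":[0,0,0]}]'
python3 - <<'E'
from h import *
a=read_camera("side");b=read_camera("top")
crop("side",a,215,130,90,80,8,"s13.png")
crop("top",b,190,230,100,80,7,"t13.png")
s=robot.sense();print(s["eef_pos"],s["eef_rot"],s["gripper_width"],s["ft_force"])
E
```

```text
clock: 7.48
eef_pos: [0.3946, 0.3553, 0.3478]
eef_rot: [-0.0, 0.809, 0.588, -0.002]
ft_force: [1.0, 0.5, -1.5]
gripper_width: 0.0344
clock: 7.85
eef_pos: [0.3785, 0.3757, 0.3487]
eef_rot: [0.0, 0.809, 0.588, -0.001]
ft_force: [0.2, -0.8, -1.2]
gripper_width: 0.0347
s13.png x0,y0 170 90 scale 8
t13.png x0,y0 140 190 scale 7
[0.379  0.3754 0.3493] [ 0.0002  0.8091  0.5877 -0.0006] 0.03451953978256465 [ 0.76    0.4145 -1.9031]
```

View pics/s13.png

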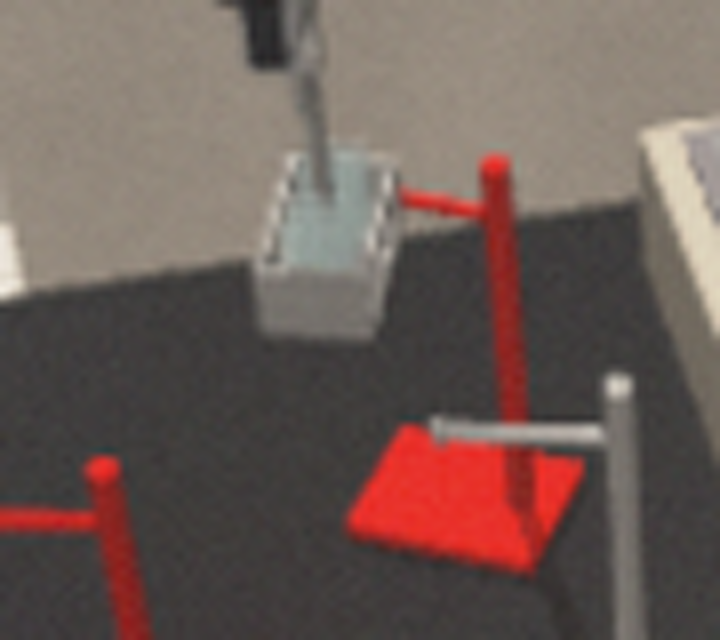

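View pics/t13.png

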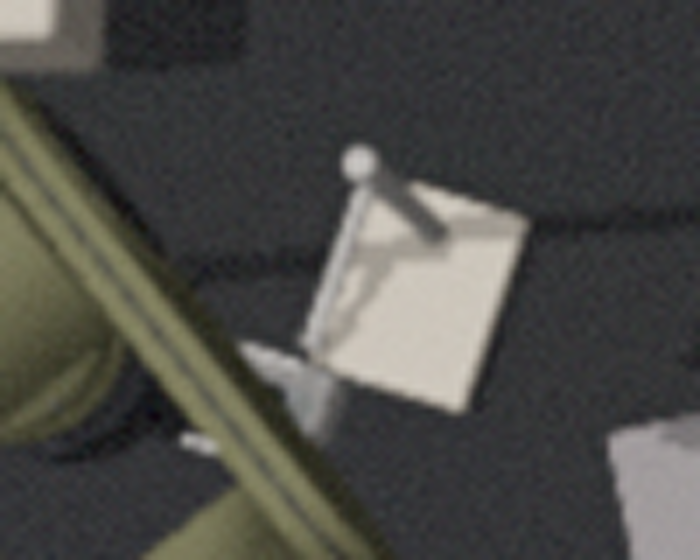

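Run:
```python
from fit import *
S=lambda *p:("side",px(170,90,8,p));T=lambda *p:("top",px(140,190,7,p))
b=.0
ob=[((-.023,-.039,.032),S(258,268)),((.023,-.039,.032),S(383,273)),((-.023,-.039,0),S(262,335)),((.023,-.039,0),S(375,340)),((-.023,.039,.032),S(290,155)),((.023,.039,.032),S(398,160)),
((.023,.039,.032),T(240,343)),((.023,-.039,.032),T(338,370))]
v=fit(ob,[.38,.37,-.3,.26],1);print("eye",loc(v,(0,0,.112)))
v=fit([o for o in ob if o[1][0]=="side"],[.38,.37,-.3,.26],1);print("side only eye",loc(v,(0,0,.112)))
```

```text
fit [ 0.3872  0.3678 -0.3148  0.2694]
[[-0.3, 0.4], [-1.5, 0.4], [0.4, -0.0], [0.4, -0.1], [-0.5, -0.1], [-0.1, -0.2], [-9.4, -4.4], [2.4, 0.1]]
eye [0.3872 0.3678 0.3814]
fit [ 0.3883  0.3721 -0.3217  0.2662]
[[-0.1, 0.3], [-1.4, 0.3], [0.6, -0.1], [0.5, -0.1], [-0.1, -0.2], [0.1, -0.2]]
side only eye [0.3883 0.3721 0.3782]
```

```bash
python3 -m jog '[{"gripper":1,"delta_pos":[-7,6,0],"delta_rot":[0,0,0]},{"gripper":1,"delta_pos":[0,0,-48],"delta_rot":[0,0,0]},{"gripper":1,"delta_pos":[0,0,-48],"delta_rot":[0,0,0]},{"gripper":1,"delta_pos":[0,0,-48],"delta_rot":[0,0,0]},{"gripper":1,"delta_pos":[0,0,-47],"delta_rot":[0,0,0]},{"gripper":1,"delta_pos":[0,0,0],"delta_rot":[0,0,0]},{"gripper":1,"delta_pos":[0,0,0],"delta_rot":[0,0,0]}]'
python3 - <<'E'
from h import *
a=read_camera("side");b=read_camera("top")
crop("side",a,220,155,80,80,9,"s14.png")
crop("top",b,190,230,100,80,7,"t14.png")
s=robot.sense();print(s["eef_pos"],s["eef_rot"],s["gripper_width"],s["ft_force"])
E
```

```text
clock: 8.82
eef_pos: [0.3724, 0.3831, 0.1614]
eef_rot: [-0.0, 0.809, 0.588, 0.001]
ft_force: [0.7, -0.1, -1.2]
gripper_width: 0.0346
s14.png x0,y0 180 115 scale 9
t14.png x0,y0 140 190 scale 7
[0.373  0.3836 0.1625] [-0.0002  0.8087  0.5882  0.0027] 0.034395575986406524 [-0.0389  0.282  -0.574 ]
```

View pics/s14.png

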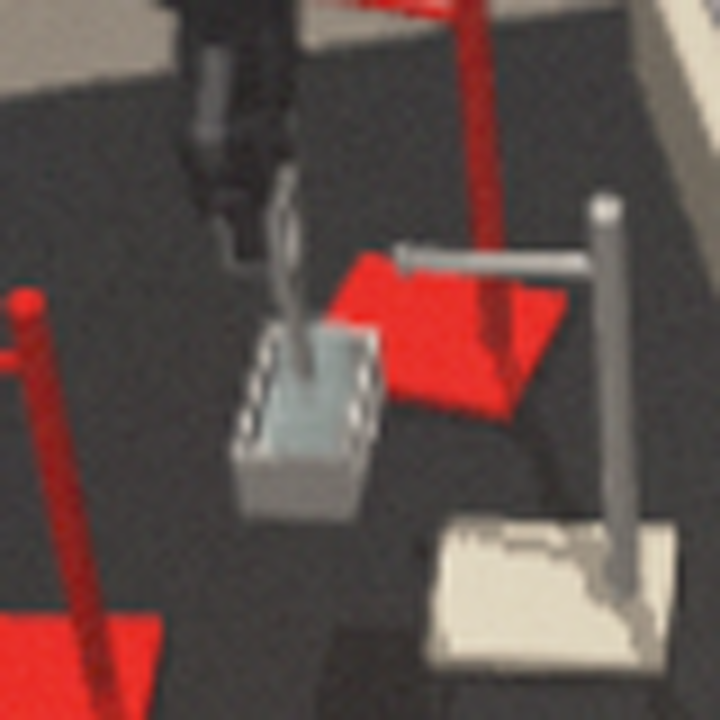

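View pics/t14.png

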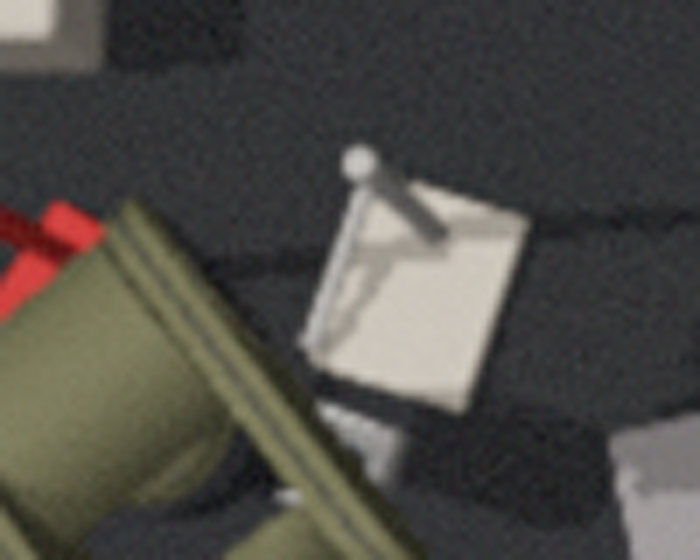

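Run:
```python
from fit import *
S=lambda *p:("side",px(180,115,9,p));T=lambda *p:("top",px(140,190,7,p))
ob=[((-.023,-.039,.032),S(233,455)),((.023,-.039,.032),S(365,462)),((-.023,-.039,0),S(243,517)),((.023,-.039,0),S(355,520)),((-.023,.039,.032),S(262,330)),((.023,.039,.032),S(380,332)),
((0,0,.112),S(288,238)),((.023,-.039,.032),T(408,432))]
v=fit(ob,[.38,.37,-.3,.07],1);print("eye",loc(v,(0,0,.112)))
st=[((.03,0,.215),S(605,207)),((-.051,0,.185),S(400,257)),((.023,0,.185),S(590,265)),
((.05,-.04,0.01),S(667,660)),((-.05,-.04,.01),S(428,655)),((-.05,.04,.01),S(448,520)),((.05,.04,.01),S(677,527)),
((.03,0,.215),T(360,162)),((-.051,0,.185),T(312,345)),((.05,-.04,.01),T(527,218)),((-.05,-.04,.01),T(465,412))]
w=fit(st,[.47,.35,-.3,0],1);seat=loc(w,(-.012,0,.185));print("seat",seat)
def rel(e,seat,w):
  d=e-seat;c,s=np.cos(w[2]),np.sin(w[2]);print("rel peg frame mm",1000*np.array([c*d[0]+s*d[1],-s*d[0]+c*d[1],d[2]]))
rel(loc(v,(0,0,.112)),seat,w)
v=fit(ob[:-1],[.38,.37,-.3,.07],1);w=fit(st[:7],[.47,.35,-.3,0],1);rel(loc(v,(0,0,.112)),loc(w,(-.012,0,.185)),w)
```

```text
fit [ 0.3808  0.38   -0.3139  0.0775]
[[0.2, 0.3], [-1.5, 0.1], [0.1, -0.0], [0.4, 0.2], [0.3, -0.4], [-0.3, -0.1], [-0.1, 0.0], [-0.0, -0.3]]
eye [0.3808 0.38   0.1895]
fit [ 0.4699  0.3507 -0.3014 -0.004 ]
[[0.1, 0.0], [-0.1, 0.5], [0.1, 0.3], [-0.1, 0.0], [-0.4, -0.3], [-0.3, -0.3], [0.3, -0.2], [-0.0, -0.0], [0.2, 0.2], [0.1, -0.1], [-0.2, -0.4]]
seat [0.4585 0.3542 0.181 ]
rel peg frame mm [-81.8067   1.5623   8.4834]
fit [ 0.3809  0.3791 -0.3086  0.0783]
[[0.3, 0.3], [-1.4, 0.1], [0.2, -0.0], [0.5, 0.1], [0.3, -0.4], [-0.3, -0.1], [-0.1, -0.0]]
fit [ 0.4694  0.3462 -0.2974  0.    ]
[[0.2, -0.1], [-0.1, 0.5], [0.2, 0.2], [0.1, 0.1], [-0.4, -0.2], [-0.4, -0.2], [0.3, -0.2]]
rel peg frame mm [-82.2271   5.5267   5.2102]
```

```bash
python3 -m jog '[{"gripper":1,"delta_pos":[0,-1,-6],"delta_rot":[0,0,0]},{"gripper":1,"delta_pos":[16,-5,0],"delta_rot":[0,0,0]},{"gripper":1,"delta_pos":[17,-5,0],"delta_rot":[0,0,0]},{"gripper":1,"delta_pos":[0,0,0],"delta_rot":[0,0,0]},{"gripper":1,"delta_pos":[0,0,0],"delta_rot":[0,0,0]}]'
python3 - <<'E'
from h import *
a=read_camera("side");b=read_camera("top")
crop("side",a,225,145,56,56,14,"s15.png")
crop("top",b,190,230,80,60,10,"t15.png")
s=robot.sense();print(s["eef_pos"],s["eef_rot"],s["gripper_width"],s["ft_force"])
E
```

```text
clock: 9.55
eef_pos: [0.4046, 0.3711, 0.153]
eef_rot: [-0.0, 0.809, 0.588, -0.0]
ft_force: [0.3, -1.2, -0.7]
gripper_width: 0.0343
s15.png x0,y0 197 117 scale 14
t15.png x0,y0 150 200 scale 10
[0.4042 0.3713 0.153 ] [-0.0001  0.8086  0.5883 -0.0002] 0.03460369500356316 [ 0.2383 -0.0289 -1.0396]
```

View pics/s15.png

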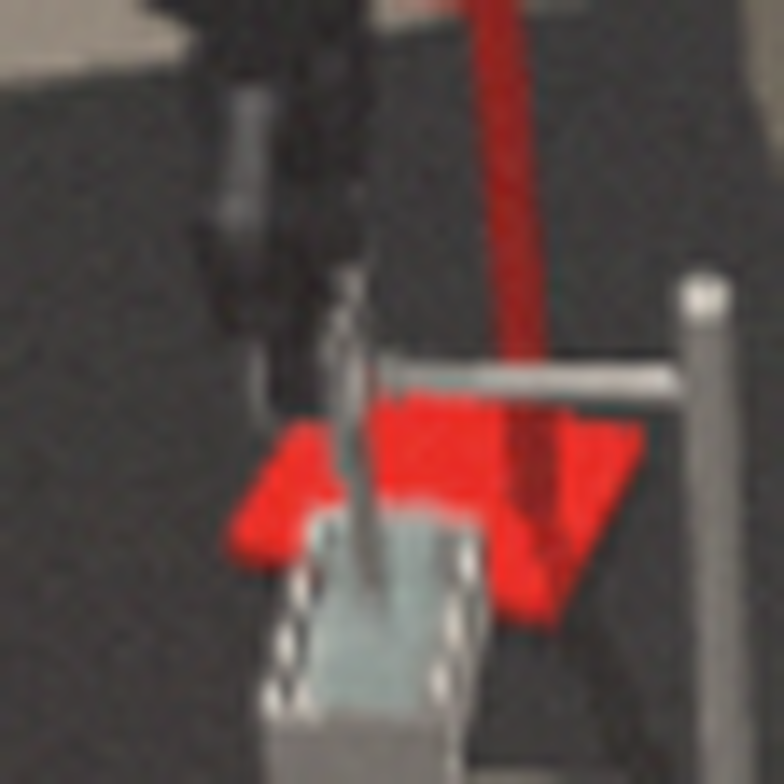

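View pics/t15.png

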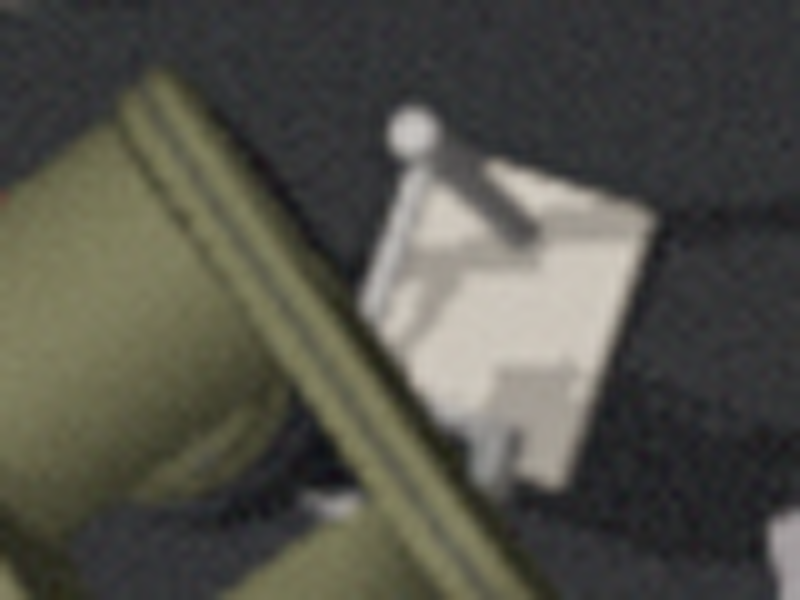

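```bash
python3 -m jog '[{"gripper":1,"delta_pos":[0,0,2],"delta_rot":[0,0,0]},{"gripper":1,"delta_pos":[9.5,-3,0],"delta_rot":[0,0,0]},{"gripper":1,"delta_pos":[9.5,-3,0],"delta_rot":[0,0,0]},{"gripper":1,"delta_pos":[0,0,0],"delta_rot":[0,0,0]}]'
python3 - <<'E'
from h import *
a=read_camera("side")
crop("side",a,225,145,56,56,14,"s16.png")
s=robot.sense();print(s["eef_pos"],s["gripper_width"],s["ft_force"],s["moment"])
E
```

```text
clock: 10.15
eef_pos: [0.4242, 0.365, 0.1552]
eef_rot: [0.0, 0.809, 0.588, 0.0]
ft_force: [-0.7, -0.2, -1.9]
gripper_width: 0.0342
s16.png x0,y0 197 117 scale 14
[0.4238 0.3651 0.1551] 0.034664262946020194 [-0.7181 -0.2327 -1.4669] [-0.0303  0.0092 -0.0509]
```

View pics/s16.png

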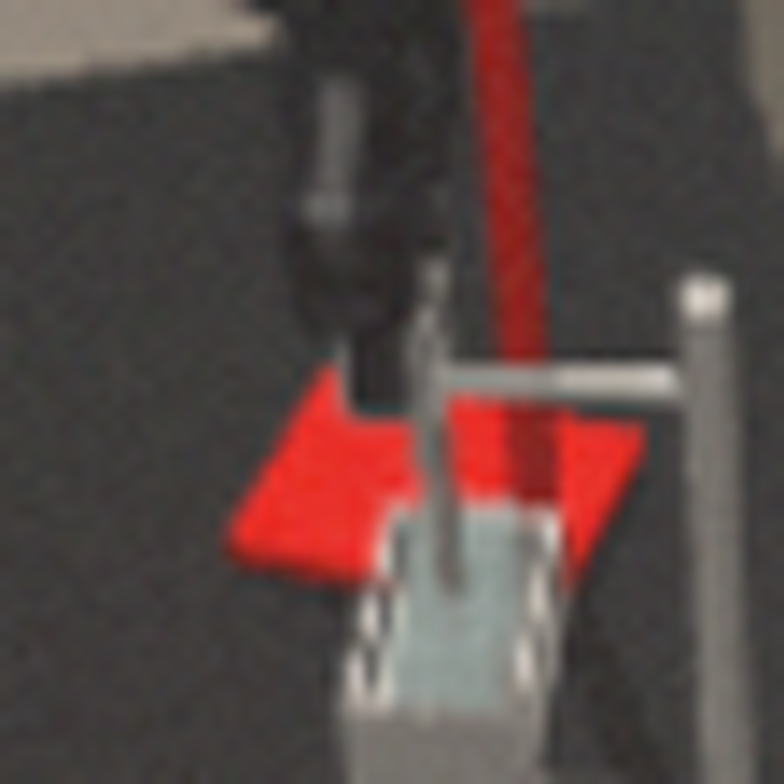

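```bash
python3 -m jog '[{"gripper":1,"delta_pos":[12,-3.5,0],"delta_rot":[0,0,0]},{"gripper":1,"delta_pos":[12,-3.5,0],"delta_rot":[0,0,0]},{"gripper":1,"delta_pos":[0,0,0],"delta_rot":[0,0,0]},{"gripper":1,"delta_pos":[0,0,-3],"delta_rot":[0,0,0]},{"gripper":1,"delta_pos":[0,0,-3],"delta_rot":[0,0,0]},{"gripper":1,"delta_pos":[0,0,0],"delta_rot":[0,0,0]}]'
python3 - <<'E'
from h import *
a=read_camera("side")
crop("side",a,225,145,56,56,14,"s17.png")
s=robot.sense();print(s["eef_pos"],s["gripper_width"],s["ft_force"],s["moment"])
E
```

```text
clock: 10.95
eef_pos: [0.4468, 0.3583, 0.1485]
eef_rot: [-0.0, 0.809, 0.588, -0.001]
ft_force: [0.1, 0.3, -1.3]
gripper_width: 0.0344
s17.png x0,y0 197 117 scale 14
[0.447  0.3583 0.1488] 0.03486981283081886 [-0.4588  0.0389 -2.0651] [ 0.0313  0.0081 -0.0324]
```

View pics/s17.png

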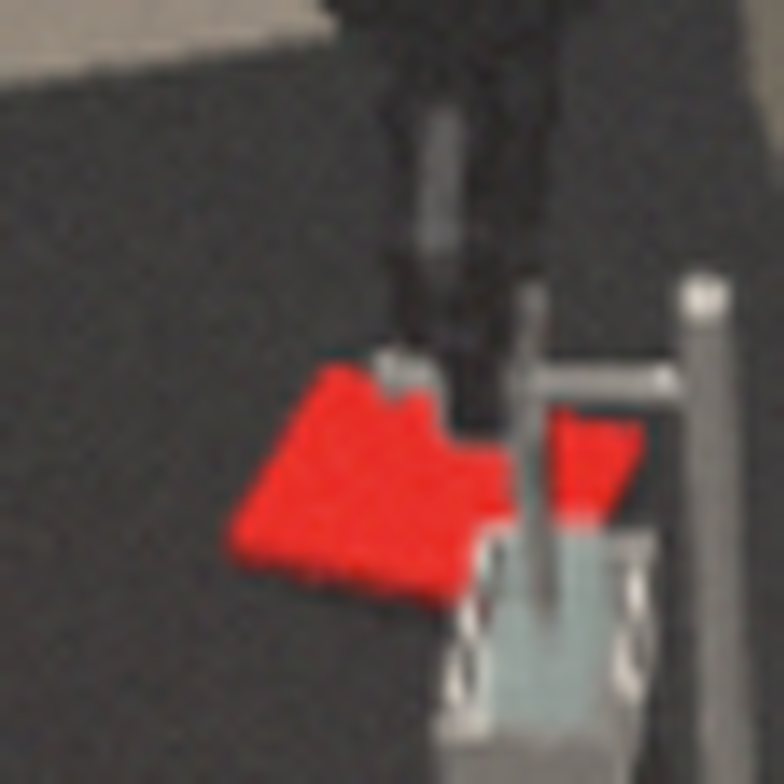

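```bash
python3 -m jog '[{"gripper":1,"delta_pos":[0,0,-2],"delta_rot":[0,0,0]},{"gripper":1,"delta_pos":[0,0,0],"delta_rot":[0,0,0]},{"gripper":1,"delta_pos":[0,0,0],"delta_rot":[0,0,0]}]'
python3 -m jog '[{"gripper":1,"delta_pos":[0,0,-2],"delta_rot":[0,0,0]},{"gripper":1,"delta_pos":[0,0,0],"delta_rot":[0,0,0]},{"gripper":1,"delta_pos":[0,0,0],"delta_rot":[0,0,0]}]'
```

```text
clock: 11.38
eef_pos: [0.4474, 0.3584, 0.1473]
eef_rot: [-0.0, 0.809, 0.588, 0.0]
ft_force: [-0.4, -0.5, -0.2]
gripper_width: 0.0347
clock: 11.75
eef_pos: [0.4476, 0.3585, 0.1469]
eef_rot: [0.0, 0.809, 0.588, 0.0]
ft_force: [-3.1, -2.2, 6.6]
gripper_width: 0.0347
```

```bash
python3 -m jog '[{"gripper":1,"delta_pos":[0,0,1],"delta_rot":[0,0,0]},{"gripper":0.5,"delta_pos":[0,0,0],"delta_rot":[0,0,0]},{"gripper":0.4,"delta_pos":[0,0,0],"delta_rot":[0,0,0]},{"gripper":0.3,"delta_pos":[0,0,0],"delta_rot":[0,0,0]},{"gripper":0.2,"delta_pos":[0,0,0],"delta_rot":[0,0,0]},{"gripper":0.2,"delta_pos":[0,0,0],"delta_rot":[0,0,0]},{"gripper":0.2,"delta_pos":[0,0,0],"delta_rot":[0,0,0]}]'
python3 - <<'E'
from h import *
a=read_camera("side")
crop("side",a,225,150,56,56,14,"s18.png")
s=robot.sense();print(s["eef_pos"],s["gripper_width"],s["ft_force"],s["moment"])
E
```

```text
clock: 12.62
eef_pos: [0.4474, 0.3583, 0.1461]
eef_rot: [0.0, 0.809, 0.588, -0.0]
ft_force: [-0.2, -0.1, -0.6]
gripper_width: 0.0686
s18.png x0,y0 197 122 scale 14
[0.4474 0.3583 0.1461] 0.06853939524803423 [-0.0806  0.1788 -0.2507] [-0.0516  0.0062  0.0387]
```

View pics/s18.png

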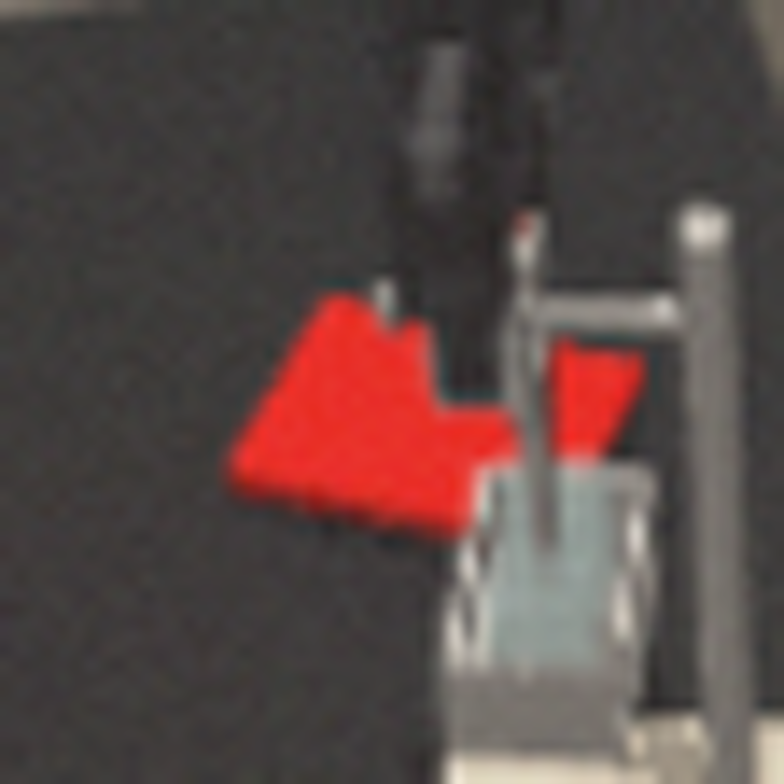

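Released, and the rack hangs with the peg through its eye. I now withdraw straight up.

```bash
python3 -m jog '[{"gripper":0,"delta_pos":[0,0,0],"delta_rot":[0,0,0]},{"gripper":0,"delta_pos":[0,0,0],"delta_rot":[0,0,0]},{"gripper":0,"delta_pos":[0,0,20],"delta_rot":[0,0,0]},{"gripper":0,"delta_pos":[0,0,40],"delta_rot":[0,0,0]},{"gripper":0,"delta_pos":[0,0,50],"delta_rot":[0,0,0]},{"gripper":0,"delta_pos":[0,0,60],"delta_rot":[0,0,0]},{"gripper":0,"delta_pos":[0,0,20],"delta_rot":[0,0,0]},{"gripper":0,"delta_pos":[0,0,0],"delta_rot":[0,0,0]}]'
python3 - <<'E'
from h import *
a=read_camera("side");b=read_camera("top")
crop("side",a,235,155,70,70,10,"s19.png")
s=robot.sense();print(s["eef_pos"],s["gripper_width"],s["ft_force"])
E
```

```text
clock: 13.68
eef_pos: [0.448, 0.3588, 0.3391]
eef_rot: [0.0, 0.809, 0.588, 0.003]
ft_force: [-0.4, 0.9, -0.6]
gripper_width: 0.0852
s19.png x0,y0 200 120 scale 10
[0.4469 0.358  0.3344] 0.08542364937071929 [-0.413   0.0723 -0.3962]
```

View pics/s19.png

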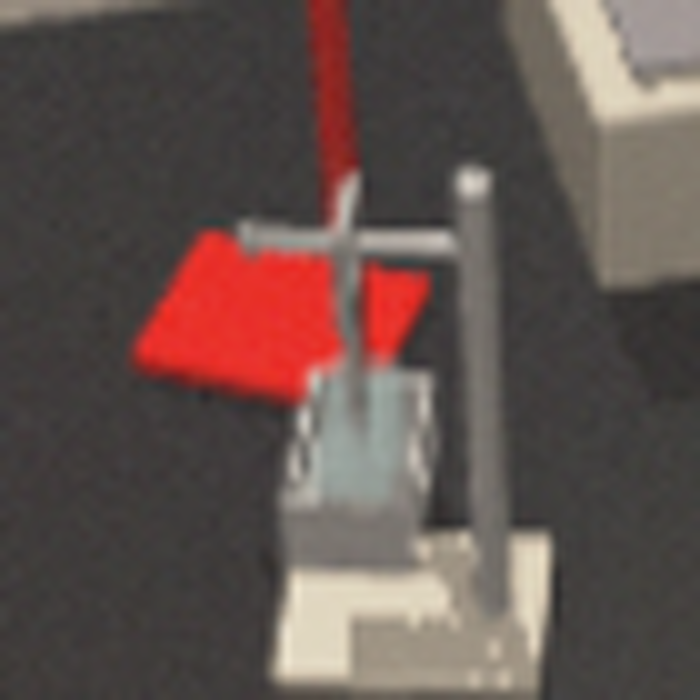

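```bash
python3 -m jog '[{"gripper":0,"delta_pos":[15,-46,0],"delta_rot":[0,0,-0.16]},{"gripper":0,"delta_pos":[16,-47,0],"delta_rot":[0,0,-0.16]},{"gripper":0,"delta_pos":[16,-47,0],"delta_rot":[0,0,-0.16]},{"gripper":0,"delta_pos":[16,-47,0],"delta_rot":[0,0,-0.16]},{"gripper":0,"delta_pos":[16,-47,0],"delta_rot":[0,0,-0.16]},{"gripper":0,"delta_pos":[16,-47,0],"delta_rot":[0,0,-0.16]},{"gripper":0,"delta_pos":[16,-47,-40],"delta_rot":[0,0,-0.16]},{"gripper":0,"delta_pos":[0,0,-60],"delta_rot":[0,0,0]},{"gripper":0,"delta_pos":[0,0,0],"delta_rot":[0,0,0]},{"gripper":0,"delta_pos":[0,0,0],"delta_rot":[0,0,0]}]' 40
python3 - <<'E'
from h import *
from scipy.spatial.transform import Rotation as Ro
a=read_camera("side");b=read_camera("top")
crop("side",a,300,195,110,90,7,"s20.png");crop("top",b,285,180,100,90,7,"t20.png")
s=robot.sense();q=s["eef_rot"];print(s["eef_pos"],s["gripper_width"],s["ft_force"],s["q"],Ro.from_quat([q[1],q[2],q[3],q[0]]).as_matrix()[:,0])
E
```

```text
clock: 15.02
eef_pos: [0.5583, 0.0316, 0.2377]
eef_rot: [-0.0, 0.998, 0.069, 0.0]
ft_force: [0.1, 0.0, 0.8]
gripper_width: 0.0854
s20.png x0,y0 245 150 scale 7
t20.png x0,y0 235 135 scale 7
[0.5597 0.0318 0.2405] 0.08519033707149441 [ 1.0302  0.9387 -0.1848] [-0.039  -0.0998  1.8083  0.      1.4278 -0.1781] [0.9903 0.1387 0.0052]
```

View pics/s20.png

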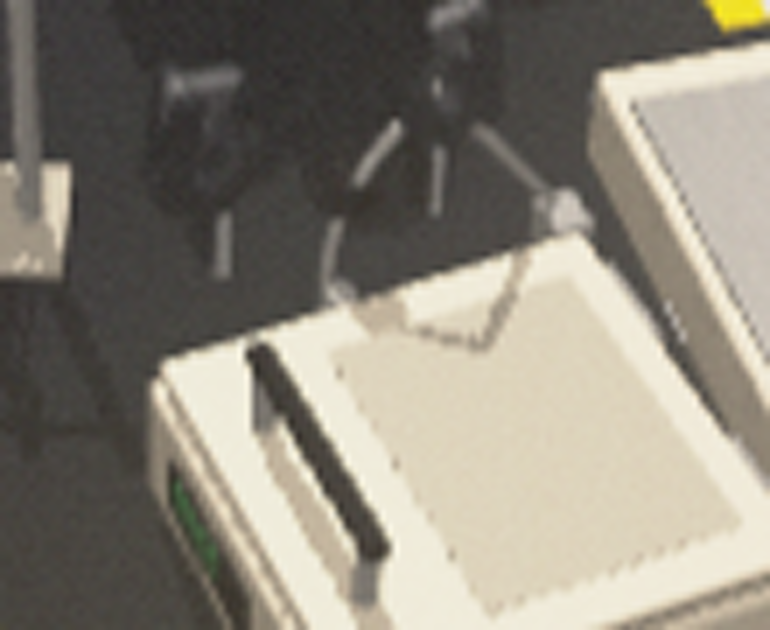

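View pics/t20.png

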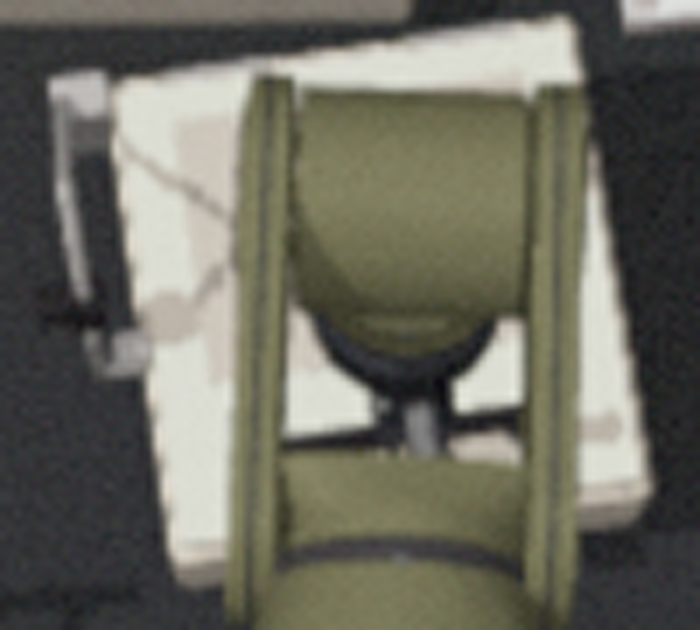

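Run:
```python
from h import *
from scipy.spatial.transform import Rotation as Ro
from scipy.optimize import least_squares
s=robot.sense();q=s["eef_rot"];P=s["eef_pos"];R=Ro.from_quat([q[1],q[2],q[3],q[0]]).as_matrix()
f=lambda p:np.array([(p[0]+.5)/7-.5+245,(p[1]+.5)/7-.5+150])
n,m=f((222,275)),f((437,212))
print(R,(proj("side",P)[0]-[245,150])*7)
def r(v): 
    return np.concatenate([proj("side",P+R@np.array([-v[0],v[1],v[2]]))[0]-n,proj("side",P+R@np.array([v[0],v[1],v[2]]))[0]-m])
o=least_squares(r,[.043,0,0]);print(o.x,o.fun)
for y in (-.011,0,.011):
  for z in (-.045,-.035,-.005): print(y,z,[((proj("side",P+R@np.array([a,y,z]))[0]-[245,150])*7).round() for a in (-.043,.043)])
```

```text
[[ 0.9903  0.1387  0.0053]
 [ 0.1387 -0.9903 -0.0002]
 [ 0.0052  0.0009 -1.    ]] [315.4412 295.2897]
[ 0.048   0.0089 -0.0414] [ 0.0554  0.1811 -0.0566 -0.1848]
-0.011 -0.045 [array([211., 231.]), array([402., 174.])]
-0.011 -0.035 [array([211., 248.]), array([401., 191.])]
-0.011 -0.005 [array([211., 299.]), array([397., 241.])]
0 -0.045 [array([222., 249.]), array([414., 191.])]
0 -0.035 [array([222., 266.]), array([412., 208.])]
0 -0.005 [array([221., 316.]), array([409., 258.])]
0.011 -0.045 [array([233., 267.]), array([425., 208.])]
0.011 -0.035 [array([233., 284.]), array([424., 225.])]
0.011 -0.005 [array([232., 334.]), array([420., 276.])]
```

```bash
python3 -m jog '[{"gripper":0,"delta_pos":[0,0,-50],"delta_rot":[0,0,0]},{"gripper":0,"delta_pos":[0,0,-48],"delta_rot":[0,0,0]},{"gripper":0,"delta_pos":[0,0,0],"delta_rot":[0,0,0]},{"gripper":0,"delta_pos":[0,0,0],"delta_rot":[0,0,0]}]' 20
python3 - <<'E'
from h import *
a=read_camera("side")
crop("side",a,300,195,90,80,8,"s21.png")
s=robot.sense();print(s["eef_pos"],s["gripper_width"],s["ft_force"],proj("side",s["eef_pos"]))
E
```

```text
clock: 15.62
eef_pos: [0.5603, 0.0315, 0.1426]
eef_rot: [0.0, 0.998, 0.069, 0.003]
ft_force: [0.3, 0.5, 0.6]
gripper_width: 0.0853
s21.png x0,y0 255 155 scale 8
[0.5606 0.0314 0.1431] 0.08559435405909654 [-0.9471  0.054   0.3594] [[289.2663 213.7652]]
```

View pics/s21.png

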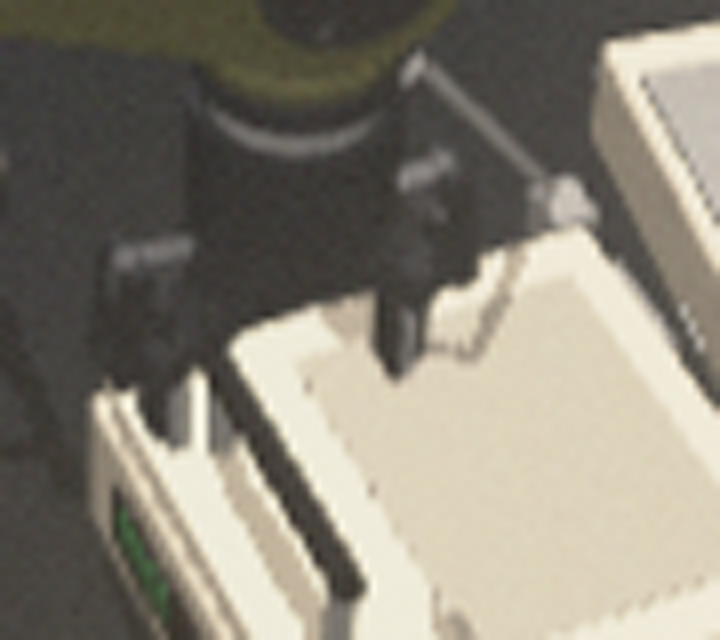

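```bash
python3 -m jog '[{"gripper":0.5,"delta_pos":[0,0,0],"delta_rot":[0,0,0]},{"gripper":0.7,"delta_pos":[0,0,0],"delta_rot":[0,0,0]},{"gripper":0.7,"delta_pos":[0,0,0],"delta_rot":[0,0,0]},{"gripper":0.7,"delta_pos":[0,0,0],"delta_rot":[0,0,0]}]' 20
python3 - <<'E'
from h import *
a=read_camera("side")
crop("side",a,300,195,90,80,8,"s22.png")
s=robot.sense();print(s["eef_pos"],s["gripper_width"],s["ft_force"],proj("side",s["eef_pos"]))
E
```

```text
clock: 16.18
eef_pos: [0.558, 0.0312, 0.139]
eef_rot: [0.0, 0.998, 0.069, 0.0]
ft_force: [-0.1, 0.0, 0.1]
gripper_width: 0.0255
s22.png x0,y0 255 155 scale 8
[0.558  0.0312 0.1389] 0.025418931799971706 [ 0.9194 -0.1506  0.1721] [[288.4253 214.8588]]
```

View pics/s22.png

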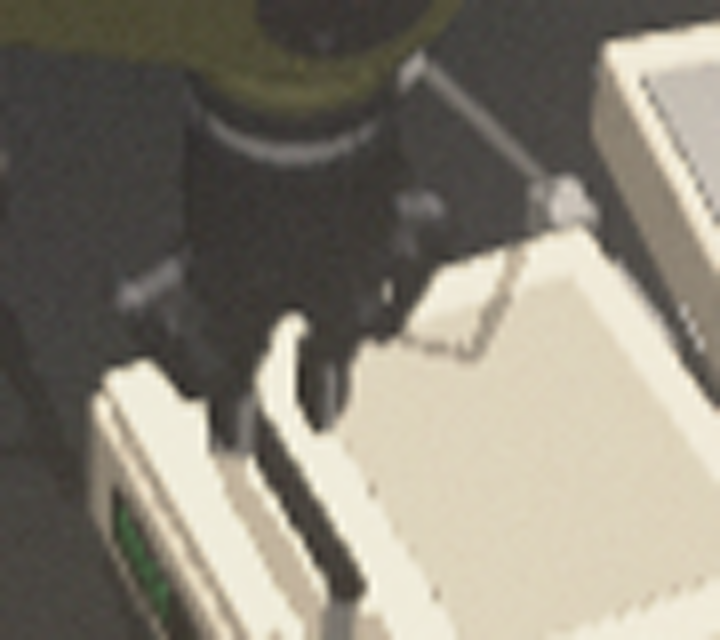

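```bash
python3 -m jog '[{"gripper":0.8,"delta_pos":[0,0,0],"delta_rot":[0,0,0]},{"gripper":0.85,"delta_pos":[0,0,0],"delta_rot":[0,0,0]},{"gripper":0.9,"delta_pos":[0,0,0],"delta_rot":[0,0,0]},{"gripper":0.95,"delta_pos":[0,0,0],"delta_rot":[0,0,0]},{"gripper":0.95,"delta_pos":[0,0,0],"delta_rot":[0,0,0]}]' 20
python3 - <<'E'
from h import *
a=read_camera("side")
crop("side",a,300,195,90,80,8,"s23.png")
s=robot.sense();print(s["eef_pos"],s["gripper_width"],s["ft_force"],proj("side",s["eef_pos"]))
E
```

```text
clock: 16.85
eef_pos: [0.558, 0.0312, 0.1389]
eef_rot: [-0.0, 0.998, 0.069, -0.0]
ft_force: [0.0, -1.3, -0.0]
gripper_width: 0.0041
s23.png x0,y0 255 155 scale 8
[0.5581 0.0312 0.1389] 0.004107282543977681 [ 0.0148 -0.085  -0.7716] [[288.4439 214.842 ]]
```

View pics/s23.png

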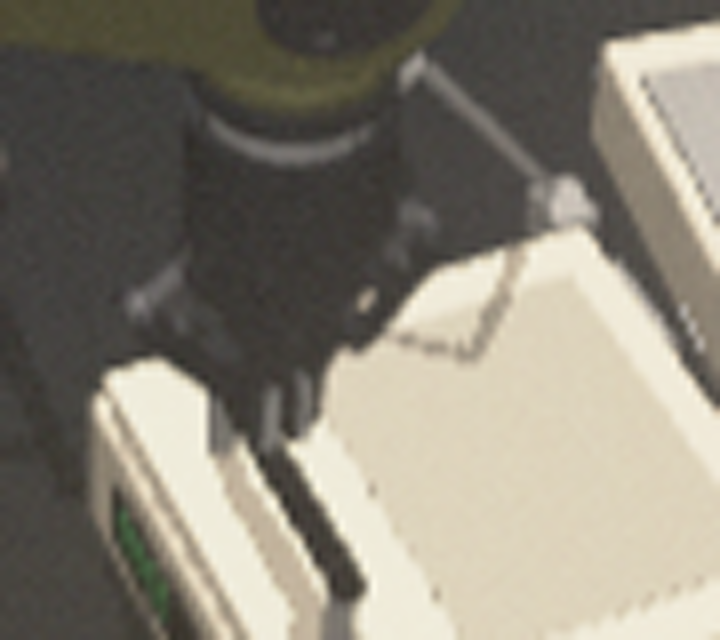

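The fingers shut to 4 mm above the bar. So the pads sit about 30 mm farther back from the reported TCP than stated, as the pictures had suggested. I reopen, go lower and look.

```bash
python3 -m jog '[{"gripper":0.3,"delta_pos":[0,0,0],"delta_rot":[0,0,0]},{"gripper":0.3,"delta_pos":[0,0,0],"delta_rot":[0,0,0]},{"gripper":0.3,"delta_pos":[0,0,0],"delta_rot":[0,0,0]},{"gripper":0.3,"delta_pos":[0,0,0],"delta_rot":[0,0,0]},{"gripper":0.3,"delta_pos":[0,0,-15],"delta_rot":[0,0,0]},{"gripper":0.3,"delta_pos":[0,0,-15],"delta_rot":[0,0,0]},{"gripper":0.3,"delta_pos":[0,0,0],"delta_rot":[0,0,0]}]' 40
python3 - <<'E'
from h import *
a=read_camera("side")
crop("side",a,300,195,90,80,8,"s24.png")
s=robot.sense();print(s["eef_pos"],s["gripper_width"],s["ft_force"],proj("side",s["eef_pos"]))
E
```

```text
clock: 17.77
eef_pos: [0.5562, 0.0313, 0.106]
eef_rot: [-0.0, 0.998, 0.069, -0.002]
ft_force: [0.1, 0.5, -0.1]
gripper_width: 0.0597
s24.png x0,y0 255 155 scale 8
[0.557  0.0313 0.1072] 0.05971878132114983 [0.6587 0.4726 0.4942] [[287.7955 221.3871]]
```

View pics/s24.png

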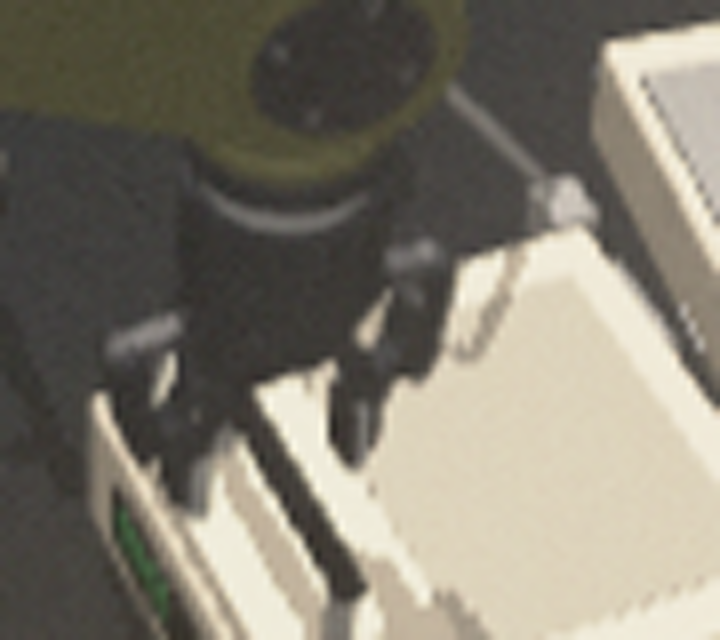

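```bash
python3 -m jog '[{"gripper":0.5,"delta_pos":[1,0,-6],"delta_rot":[0,0,0]},{"gripper":0.7,"delta_pos":[0,0,0],"delta_rot":[0,0,0]},{"gripper":0.8,"delta_pos":[0,0,0],"delta_rot":[0,0,0]},{"gripper":0.9,"delta_pos":[0,0,0],"delta_rot":[0,0,0]},{"gripper":1,"delta_pos":[0,0,0],"delta_rot":[0,0,0]},{"gripper":1,"delta_pos":[0,0,0],"delta_rot":[0,0,0]},{"gripper":1,"delta_pos":[0,0,0],"delta_rot":[0,0,0]}]' 40
python3 - <<'E'
from h import *
a=read_camera("side")
crop("side",a,300,195,90,80,8,"s25.png")
s=robot.sense();print(s["eef_pos"],s["gripper_width"],s["ft_force"],proj("side",s["eef_pos"]))
E
```

```text
clock: 18.7
eef_pos: [0.5595, 0.0313, 0.1033]
eef_rot: [0.0, 0.998, 0.069, 0.001]
ft_force: [1.5, 0.9, 0.8]
gripper_width: 0.0126
s25.png x0,y0 255 155 scale 8
[0.5595 0.0312 0.1033] 0.012500614459362427 [1.6912 0.584  1.2351] [[288.5179 222.0284]]
```

View pics/s25.png

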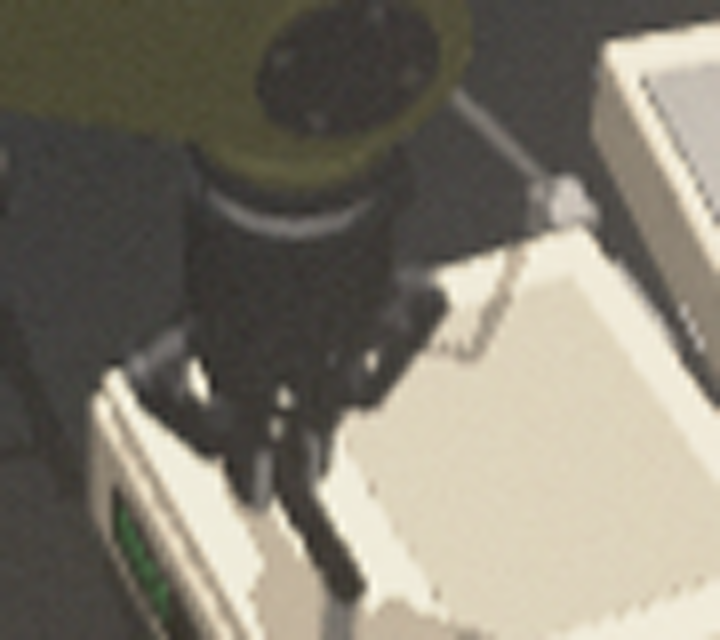

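Run:
```python
from fit import *
hx,hz=-.085,.150
dr=[((hx,.065,hz+.004),S1(205,302)),((hx,-.065,hz+.004),S1(305,472)),((hx,.065,hz+.004),T1(352,415)),((hx,-.065,hz+.004),T1(583,383)),
 ((.1125,.11,.108),T1(218,100)),((.1125,-.11,.108),T1(607,47)),((-.1125,-.11,.108),T1(672,442)),((-.1125,.11,.108),T1(270,495)),
 ((.1125,.11,.108),S1(480,203)),((.1125,-.11,.108),S1(686,485)),((-.1125,-.11,.108),S1(290,606)),((-.1125,.11,.108),S1(122,320))]
cs=px(278,158,14,(233,290));ct=px(228,152,14,(278,390))
for nm,sel in (("both",dr),("side",[o for o in dr if o[1][0]=="side"])):
  v=fit(sel,[.645,.04,.13,0],1)
  for y in (.127,.136):
    for r in (.125,.13):
      E=[]
      for th in np.arange(.3,.8,.005):
        X=loc(v,(.110-r*np.cos(th),y,.096+r*np.sin(th)));E.append((np.linalg.norm(proj("side",X)[0]-cs),th,np.linalg.norm(proj("top",X)[0]-ct)))
      print(nm,y,r,"best phi",np.round(min(E),3))
```

```text
fit [ 0.6465  0.0423  0.1368 -0.0105]
[[-0.3, -0.4], [0.3, 0.7], [-1.1, 0.3], [0.4, 0.0], [0.4, 0.6], [-0.0, 0.5], [-0.4, -0.7], [0.5, -0.3], [0.8, 0.0], [-1.0, -0.9], [0.1, 1.4], [0.3, -1.0]]
both 0.127 0.125 best phi [3.323 0.47  3.482]
both 0.127 0.13 best phi [2.251 0.485 2.996]
both 0.136 0.125 best phi [1.457 0.445 1.642]
both 0.136 0.13 best phi [0.374 0.46  0.857]
fit [ 0.6472  0.0449  0.1389 -0.014 ]
[[-0.3, -0.3], [0.3, 0.7], [0.5, 0.1], [-1.2, -0.9], [0.1, 1.4], [0.2, -0.8]]
side 0.127 0.125 best phi [3.294 0.48  3.144]
side 0.127 0.13 best phi [2.229 0.49  2.465]
side 0.136 0.125 best phi [1.425 0.45  1.928]
side 0.136 0.13 best phi [0.351 0.465 1.303]
```

```bash
python3 -m jog '[{"gripper":1,"delta_pos":[3,0.4,9.7],"delta_rot":[0,0,0]},{"gripper":1,"delta_pos":[3.4,0.4,9.5],"delta_rot":[0,0,0]},{"gripper":1,"delta_pos":[3.9,0.5,9.3],"delta_rot":[0,0,0]},{"gripper":1,"delta_pos":[4.3,0.6,9.2],"delta_rot":[0,0,0]},{"gripper":1,"delta_pos":[4.9,0.7,8.9],"delta_rot":[0,0,0]},{"gripper":1,"delta_pos":[5.2,0.7,8.6],"delta_rot":[0,0,0]},{"gripper":1,"delta_pos":[0,0,0],"delta_rot":[0,0,0]},{"gripper":1,"delta_pos":[0,0,0],"delta_rot":[0,0,0]}]' 60
python3 - <<'E'
from h import *
a=read_camera("side");b=read_camera("top")
crop("side",a,300,185,90,80,8,"s26.png");crop("top",b,265,175,90,80,8,"t26.png")
s=robot.sense();print(s["eef_pos"],s["gripper_width"],s["ft_force"])
E
```

```text
clock: 19.75
eef_pos: [0.5827, 0.0347, 0.159]
eef_rot: [-0.0, 0.998, 0.069, -0.002]
ft_force: [-7.5, -0.1, -4.1]
gripper_width: 0.0121
s26.png x0,y0 255 145 scale 8
t26.png x0,y0 220 135 scale 8
[0.5826 0.0347 0.1589] 0.01198626851816014 [-7.7831  0.2336 -3.7183]
```

View pics/s26.png

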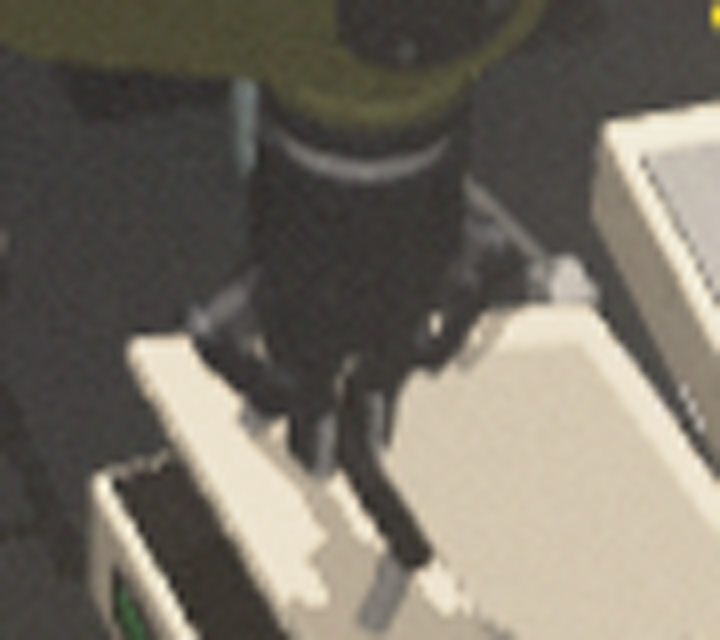

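View pics/t26.png

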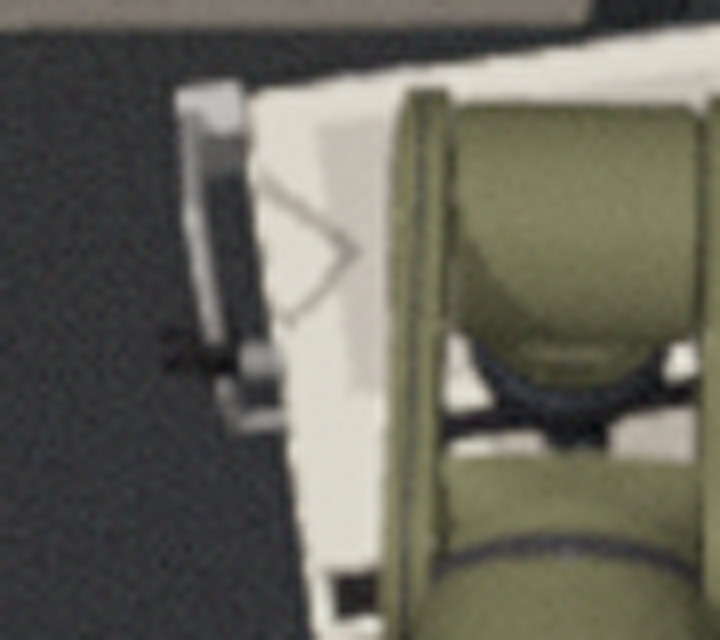

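```bash
python3 -m jog '[{"gripper":1,"delta_pos":[5,0.8,8.4],"delta_rot":[0,0,0]},{"gripper":1,"delta_pos":[5.5,0.8,8.1],"delta_rot":[0,0,0]},{"gripper":1,"delta_pos":[0,0,0],"delta_rot":[0,0,0]},{"gripper":1,"delta_pos":[0,0,0],"delta_rot":[0,0,0]}]' 60
python3 - <<'E'
from h import *
a=read_camera("side");b=read_camera("top")
crop("side",a,300,180,90,80,8,"s27.png");crop("top",b,247,175,40,36,18,"t27.png")
s=robot.sense();print(s["eef_pos"],s["gripper_width"],s["ft_force"])
E
```

```text
clock: 20.35
eef_pos: [0.5933, 0.0362, 0.175]
eef_rot: [-0.0, 0.998, 0.069, -0.002]
ft_force: [-6.0, -1.4, -4.4]
gripper_width: 0.0117
s27.png x0,y0 255 140 scale 8
t27.png x0,y0 227 157 scale 18
[0.5932 0.0362 0.1749] 0.011452947614384652 [-7.0139 -0.1528 -6.3553]
```

View pics/s27.png

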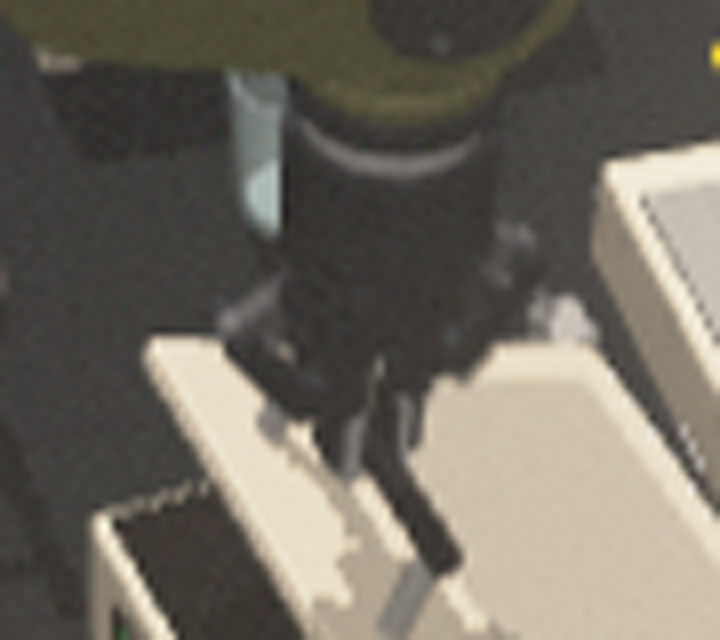

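View pics/t27.png

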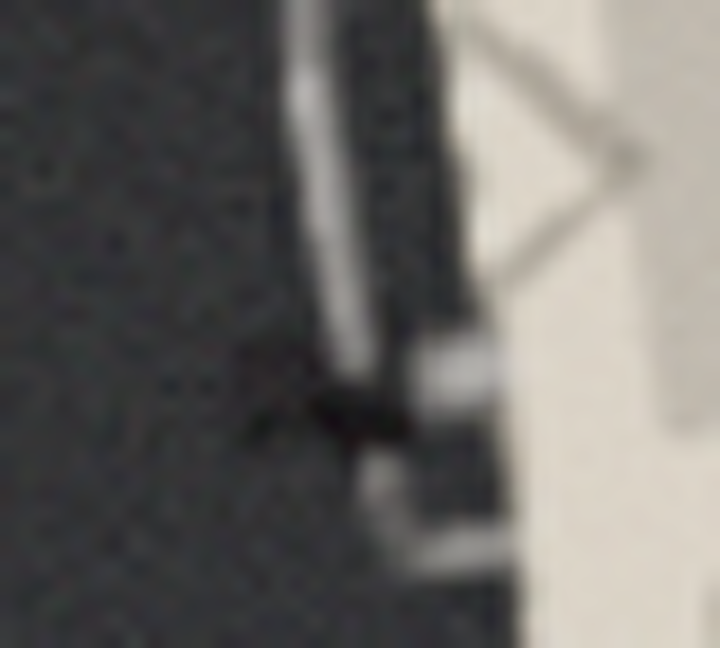

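Run:
```python
from fit import *
s4=lambda *p:px(278,158,14,p);t4=lambda *p:px(228,152,14,p);t27=lambda *p:px(227,157,18,p)
v=[.6455,.0405,.134]
def dry(X):
    c,s=np.cos(v[2]),np.sin(v[2]);d=X-np.array([v[0],v[1],0]);return np.array([c*d[0]+s*d[1]-.110,-s*d[0]+c*d[1],d[2]-.096])
def show(n,a,b):
    X,r=tri(a,b);h=dry(X);print(n,X,r,"rel hinge",h,"r",np.hypot(h[0],h[2]),"phi",np.arctan2(h[2],-h[0]))
show("apex",s4(412,62),t4(218,130))
show("apex t27",s4(412,62),t27(305,85))
show("clamp t4",s4(233,290),t4(278,390))
show("clamp t27",s4(233,290),t27(362,412))
show("gap top",s4(255,255),t27(352,375))
show("gap bot",s4(212,325),t27(375,455))
show("foot",s4(195,478),t27(395,560))
```

```text
apex [0.6645 0.1847 0.2001] [0.4, 0.4] rel hinge [-0.0719  0.1404  0.1041] r 0.12649659851236286 phi 0.9661093005298542
apex t27 [0.6634 0.1834 0.2013] [0.2, 0.2] rel hinge [-0.0732  0.1392  0.1053] r 0.12822444862944338 phi 0.9632061336074003
clamp t4 [0.6191 0.1749 0.1454] [0.8, 0.8] rel hinge [-0.1182  0.1368  0.0494] r 0.1281578948860266 phi 0.39604518882681083
clamp t27 [0.6198 0.1776 0.1426] [1.0, 1.0] rel hinge [-0.1171  0.1393  0.0466] r 0.12606389477205807 phi 0.3790241345813634
gap top [0.6248 0.1787 0.1519] [1.4, 1.4] rel hinge [-0.1121  0.1397  0.0559] r 0.1252367055437143 phi 0.4629702357107254
gap bot [0.6142 0.1759 0.1338] [1.2, 1.2] rel hinge [-0.1229  0.1383  0.0378] r 0.1286082029045177 phi 0.29864630660791286
foot [0.6094 0.1759 0.0808] [3.8, 3.8] rel hinge [-0.1276  0.139  -0.0152] r 0.12854167447460782 phi -0.11856818312285304
```

Run:
```python
from fit import *
v=[.6455,.0405,.134]
def lid(th,m):
    c,s=np.cos(th),np.sin(th);x,z=m[0],m[2]
    # raising: handle at -x goes up
    X=(.110+c*x+s*z, m[1], .096-s*x+c*z);return loc(v,X)
obs=np.array(px(255,140,8,(152,343)));obs0=np.array(px(248,150,6,(122,320)))
print("shut corner",proj("side",lid(0,(-.2225,.110,.012)))[0]-obs0)
o26=np.array(px(255,145,8,(132,345)))
for th in (.25,.28,.3,.32,.36,.38,.4,.42): print(th,"c27",proj("side",lid(th,(-.2225,.110,.012)))[0]-obs,"c26",proj("side",lid(th,(-.2225,.110,.012)))[0]-o26)
for th in (0,.3,.33,.36,.4): print(th,"ptr top px",proj("top",lid(th,(-.125,.120,.006)))[0])
print("obs top ptr .3:",px(220,135,8,(262,360)),".4:",px(227,157,18,(455,372)),"0:",px(228,152,14,(362,462)))
```

```text
shut corner [ 0.1635 -2.7823]
0.25 c27 [-2.6729  5.3686] c26 [-0.1729  0.1186]
0.28 c27 [-2.0633  3.8125] c26 [ 0.4367 -1.4375]
0.3 c27 [-1.6244  2.7688] c26 [ 0.8756 -2.4812]
0.32 c27 [-1.1597  1.7205] c26 [ 1.3403 -3.5295]
0.36 c27 [-0.1529 -0.3873] c26 [ 2.3471 -5.6373]
0.38 c27 [ 0.389 -1.446] c26 [ 2.889 -6.696]
0.4 c27 [ 0.9563 -2.5071] c26 [ 3.4563 -7.7571]
0.42 c27 [ 1.549  -3.5701] c26 [ 4.049  -8.8201]
0 ptr top px [253.6833 183.5345]
0.3 ptr top px [252.6743 178.7612]
0.33 ptr top px [252.5508 178.1064]
0.36 ptr top px [252.4235 177.4207]
0.4 ptr top px [252.2481 176.4597]
obs top ptr .3: [252.3125, 179.5625] .4: [251.80555555555554, 177.19444444444446] 0: [253.39285714285714, 184.53571428571428]
```

```bash
python3 -m jog '[{"gripper":1,"delta_pos":[-2.5,-0.3,-3.2],"delta_rot":[0,0,0]},{"gripper":1,"delta_pos":[-2.5,-0.3,-3.2],"delta_rot":[0,0,0]},{"gripper":1,"delta_pos":[0,0,0],"delta_rot":[0,0,0]},{"gripper":1,"delta_pos":[0,0,0],"delta_rot":[0,0,0]},{"gripper":1,"delta_pos":[0,0,0],"delta_rot":[0,0,0]},{"gripper":1,"delta_pos":[0,0,0],"delta_rot":[0,0,0]}]' 60
python3 - <<'E'
from h import *
a=read_camera("side");b=read_camera("top")
crop("side",a,275,175,130,90,6,"s28.png");crop("top",b,247,175,40,36,18,"t28.png")
s=robot.sense();print(s["eef_pos"],s["gripper_width"],s["ft_force"])
ims=[read_camera("top").astype(float) for _ in range(8)]
m=np.mean(ims,0);m=np.clip((m-20)*2.2,0,255).astype(np.uint8)
crop("top",m,247,178,30,26,24,"t28avg.png")
E
```

```text
clock: 21.2
eef_pos: [0.5891, 0.0356, 0.169]
eef_rot: [-0.0, 0.998, 0.069, -0.0]
ft_force: [-4.2, -0.6, -4.9]
gripper_width: 0.0117
s28.png x0,y0 210 130 scale 6
t28.png x0,y0 227 157 scale 18
[0.5891 0.0356 0.169 ] 0.011798541734343743 [-5.0925 -0.2446 -4.9614]
t28avg.png x0,y0 232 165 scale 24
```

View pics/t28avg.png

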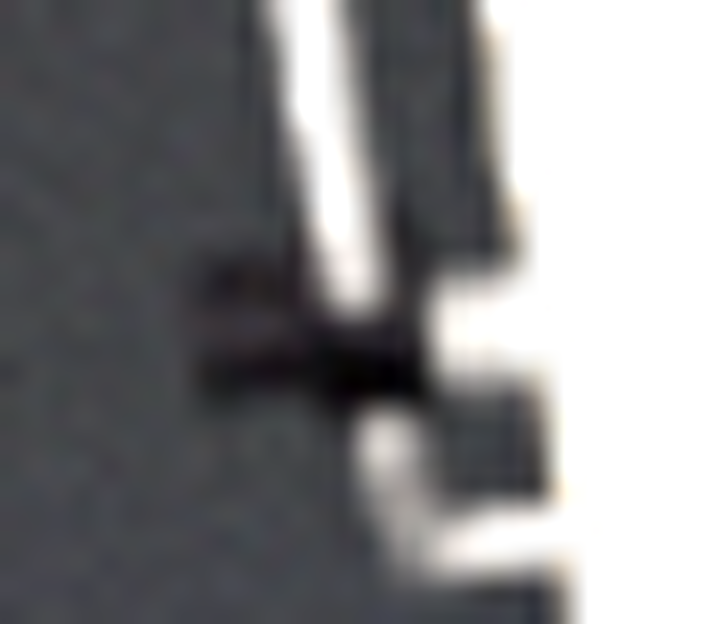

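View pics/s28.png

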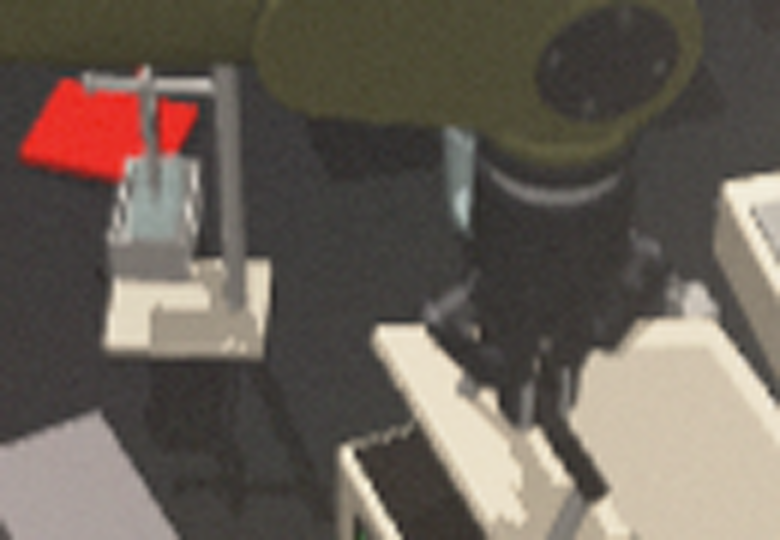

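```bash
cat > ov.py <<'E'
from fit import *
v=[.6455,.0405,.134]
def lid(th,m):
    c,s=np.cos(th),np.sin(th);x,z=m[0],m[2]
    return loc(v,(.110+c*x+s*z, m[1], .096-s*x+c*z))
def box(th,c,d):
    return np.array([lid(th,(c[0]+i*d[0]/2,c[1]+j*d[1]/2,c[2]+k*d[2]/2)) for i in(-1,1) for j in(-1,1) for k in(-1,1)])
ED=[(0,1),(2,3),(4,5),(6,7),(0,2),(1,3),(4,6),(5,7),(0,4),(1,5),(2,6),(3,7)]
def draw(k,x0,y0,s,cam,P,b,col):
    p=(proj(cam,P)+b-[x0,y0]+.5)*s-.5
    for i,j in ED: cv2.line(k,tuple(int(t) for t in p[i]),tuple(int(t) for t in p[j]),col,1,cv2.LINE_AA)
E
python3 - <<'E'
from ov import *
im=np.mean([read_camera("top").astype(float) for _ in range(4)],0);im=np.clip((im-20)*2,0,255).astype(np.uint8)
x0,y0,s=232,165,13
k0=cv2.resize(im[y0:y0+26,x0:x0+30],None,fx=s,fy=s,interpolation=cv2.INTER_CUBIC)
pz=.006
b=np.array([-.3,.75])
out=[]
for th in (.34,.38,.42,.46):
    k=k0.copy();draw(k,x0,y0,s,"top",box(.36,(-.125,.1185,pz),(.012,.017,.006)),b,(255,0,0))
    draw(k,x0,y0,s,"top",box(th,(-.125,.138,pz),(.024,.016,.018)),b,(0,0,255));cv2.putText(k,str(th),(5,20),0,.6,(0,255,255),1);out.append(k)
cv2.imwrite("pics/ov1.png",cv2.resize(np.vstack([np.hstack(out[:2]),np.hstack(out[2:])]),None,fx=.87,fy=.87))
# side, from first picture
im=cv2.imread("pics/side0.png").astype(float);im=np.clip((im-20)*2,0,255).astype(np.uint8)
x0,y0=280,160;out=[]
k0=cv2.resize(im[y0:y0+26,x0:x0+30],None,fx=s,fy=s,interpolation=cv2.INTER_CUBIC)
bs=np.array([0,1.5])
for th in (.34,.38,.42,.46):
    k=k0.copy();draw(k,x0,y0,s,"side",box(th,(-.125,.138,pz),(.024,.016,.018)),bs,(0,0,255))
    draw(k,x0,y0,s,"side",box(0,(-.125,.1185,pz),(.012,.017,.006)),bs,(255,0,0))
    A=lid(.96,(-.127,.139,0));p=(proj("side",A)[0]+bs-[x0,y0]+.5)*s;cv2.circle(k,tuple(int(t) for t in p),5,(0,255,0),1)
    for t in np.arange(.05,.96,.05):
        p=(proj("side",lid(t,(-.127,.139,0)))[0]+bs-[x0,y0]+.5)*s;cv2.circle(k,tuple(int(q) for q in p),1,(0,255,0),1)
    cv2.putText(k,str(th),(5,20),0,.6,(0,255,255),1);out.append(k)
cv2.imwrite("pics/ov2.png",cv2.resize(np.vstack([np.hstack(out[:2]),np.hstack(out[2:])]),None,fx=.87,fy=.87))
E
```

```text
(no output)
```

View pics/ov1.png

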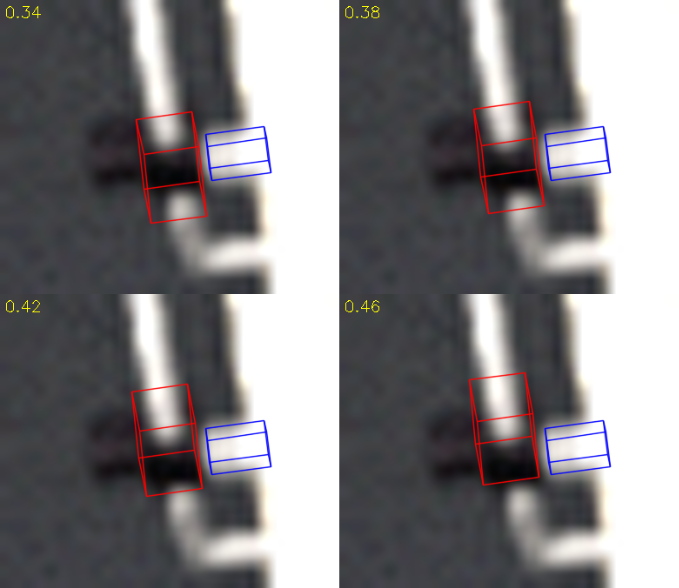

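View pics/ov2.png

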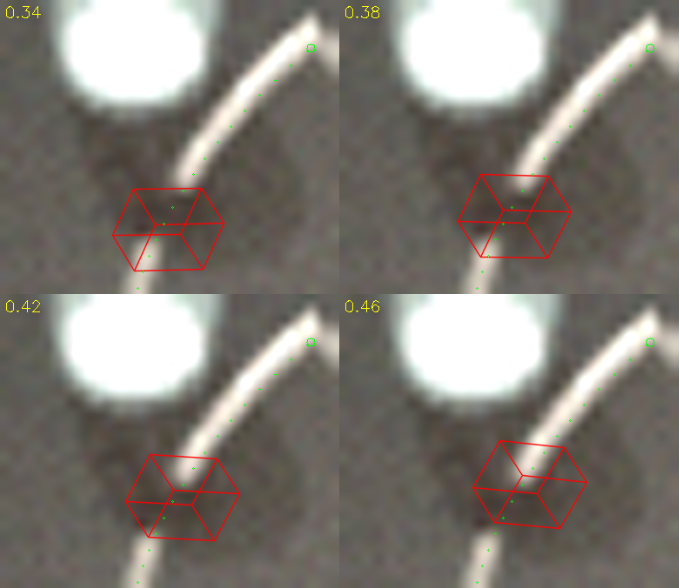

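```bash
python3 -m jog '[{"gripper":1,"delta_pos":[2.8,0.4,4.1],"delta_rot":[0,0,0]},{"gripper":1,"delta_pos":[2.8,0.4,4.1],"delta_rot":[0,0,0]},{"gripper":1,"delta_pos":[0,0,0],"delta_rot":[0,0,0]},{"gripper":1,"delta_pos":[0,0,0],"delta_rot":[0,0,0]},{"gripper":1,"delta_pos":[0,0,0],"delta_rot":[0,0,0]},{"gripper":1,"delta_pos":[0,0,0],"delta_rot":[0,0,0]}]' 60
python3 - <<'E'
from ov import *
s_=robot.sense();dz=s_["eef_pos"][2]-.1033;th=np.arcsin((.054+dz)/.20234)-.2702;print(s_["eef_pos"],s_["ft_force"],s_["gripper_width"],"theta",th)
im=np.mean([read_camera("top").astype(float) for _ in range(6)],0);im=np.clip((im-20)*2,0,255).astype(np.uint8)
x0,y0,s=232,165,13
k0=cv2.resize(im[y0:y0+26,x0:x0+30],None,fx=s,fy=s,interpolation=cv2.INTER_CUBIC)
b=np.array([-.3,.75]);out=[k0]
for t in (.38,.415,.45):
    k=k0.copy();draw(k,x0,y0,s,"top",box(th,(-.125,.1185,.006),(.012,.017,.006)),b,(255,0,0))
    draw(k,x0,y0,s,"top",box(t,(-.125,.138,.006),(.024,.016,.018)),b,(0,0,255));cv2.putText(k,str(t),(5,20),0,.6,(0,255,255),1);out.append(k)
cv2.imwrite("pics/ov3.png",cv2.resize(np.vstack([np.hstack(out[:2]),np.hstack(out[2:])]),None,fx=.87,fy=.87))
E
```

```text
clock: 22.65
eef_pos: [0.5943, 0.0363, 0.1763]
eef_rot: [-0.0, 0.998, 0.069, -0.001]
ft_force: [-4.7, -0.7, -5.4]
gripper_width: 0.0115
[0.5943 0.0363 0.1763] [-4.6678 -0.6949 -5.3735] 0.011514070087388922 theta 0.4080667147898742
```

View pics/ov3.png

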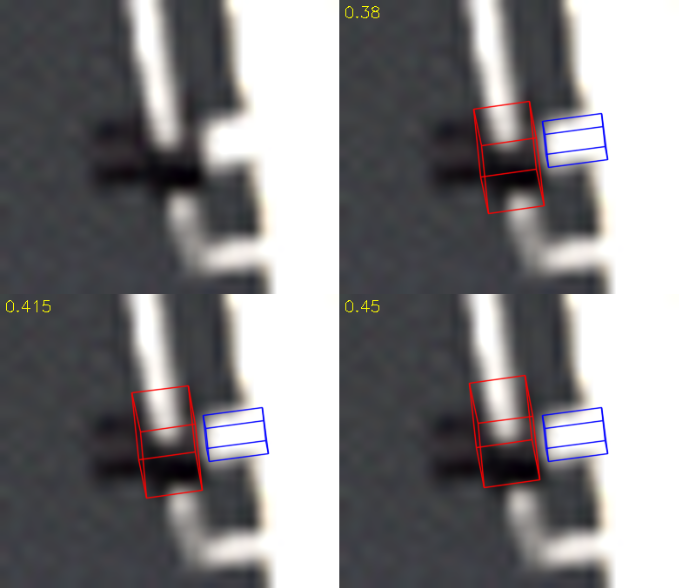

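The lid is at about 0.41 rad. In the top view the pointer's row (about 145) lines up with the clamp's estimated centre, which the lid's slope puts at about 153. I make one last check of the rack and the whole bench before handing in.

Run:
```python
from h import *
a=read_camera("side");b=read_camera("top");cv2.imwrite("pics/side_end.png",a);cv2.imwrite("pics/top_end.png",b)
s=robot.sense();print(s["clock"],s["eef_pos"],s["ft_force"],s["gripper_width"],np.abs(s["joint_vel"]).max())
```

```text
23.05 [0.5943 0.0363 0.1762] [-5.3228 -0.8302 -7.0271] 0.011731530415765771 0.002059639935024243
```

View pics/side_end.png

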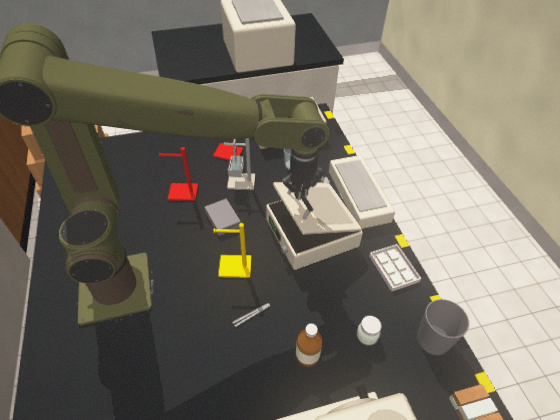

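View pics/top_end.png

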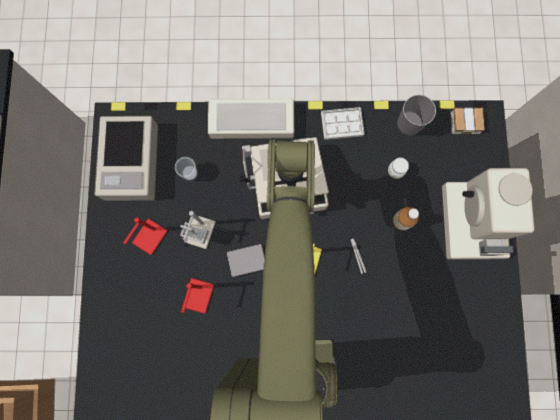

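The rack hangs on the grey stand (side (237,165), top (197,232)). The gripper holds the lid still, and every bystander is where it stood in the first pictures. I hand in.

```bash
python3 -c "
from cell import hand_in
print(hand_in())"
```

```text
the job is handed in; nothing more can be done
None
```

I hung the rack by its eye on the grey stand's peg and let it go. I then lifted the lid by its handle to the clamp and handed in at about 23 s of the 58 s allowed, still gripping it at 60 N; no verdict was reported.

**Rack:** the last pictures show it hanging upright about half-way along the peg, clear of the gripper. The clamp and the bystanders look unmoved.

**Lid:** it is held still, with a grip width of about 12 mm on the 14 mm bar and about 5–7 N pulling down at the wrist. The tool's rise puts it at about 0.41 rad.

**Disagreements:**
- **Fingertips:** they sit about 30 mm farther back from the reported TCP than stated. The first close on the handle shut above the bar at 4 mm, so I reopened, went 36 mm lower and gripped it there.
- **Clamp angle:** my estimates ran from 0.33 to 0.46 rad. The lowest came from taking the middle of the gap in the bar, which the clamp's own shape shifts low. Fitting the clamp's outline in both views gave 0.40–0.43, so 0.41 should be inside the ±0.07 rad limit. The side camera could not confirm the final alignment, because the arm hid the clamp.
- **Camera heights:** they came out about 4–10 mm low, so I set heights by contact and by relative position in the pictures.

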